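# Put the piezo discs away in the airtight box

### The arm

A 7-joint arm with a two-finger parallel gripper is mounted at the origin on a cart in front of the work surface, level with it; the furniture and walls round the work are solid. World frame = base frame: x ahead of the robot, y to its left, z up, the work surface at z = 0. Lengths are in m, angles in rad, forces in N, time in s.
With the tool pointing down it reaches from about 0.425 to 0.875 m from the base axis. Payload 8.4 kg.
Tool frame: the origin (TCP) lies at the very end of the fingers, on their centre line; the grasp point (between the pads) lies 19 mm behind it; z points along the fingers, y is the line along which they close (so a half turn about z gives the same grasp; the last joint's range is limited). The gripper opens to 87 mm and grips with 3 to 60 N. Pads are 19 mm wide; open, the fingers measure 117 mm over their backs; the gripper's body (75 mm by 190 mm) begins 51 mm behind the grasp point.
Start: joints at [-1.249, 0.333, 0.04, 1.465, -0.013, 1.343, -0.059], TCP at [0.266, 0.593, 0.187] pointing down, gripper open.
Joint ranges: [-2.58, 2.58], [-0.38, 2.09], [-1.3, 1.39], [0.25, 2.4], [-1.5, 4.64], [0.08, 2.09], [-2.65, 2.65]. Speed limits (rad/s): [2.22, 2.22, 2.79, 2.79, 3.14, 3.14, 3.14].

### API

Orientations are given as a 3x3 rotation matrix whose columns are the frame's x, y, z axes.
In Python, from workcell import ctrl gives the robot as it stands. The module is installed in compiled form; this text tells all that it offers.
- The arm moves only by the shell command python3 -m inch 'ROWS'. ROWS is text: rows parted by semicolons, each of 5 numbers parted by spaces: the finger opening in mm, from 0 to 87, then the shift along the tool's x, y, z in mm, then the turn about the tool's z in degrees. In form: gripper dx dy dz yaw; .... A call has exactly 5 rows; each row shifts and turns the commanded pose from where the row before left it, along the tool's axes as they then stand; what a row does not reach is not made up. A row lasts 1/12 s, in which the tool goes at most 41.7 mm and 7.16 degrees, less where a joint would pass 70% of its speed; a pose out of reach is approached as far as the arm can. A call with a gripper value outside its range is refused whole. The fingers move at their own pace and stop on an object; the grip force is fixed at half the most. Time passes only in rows, so rows that do not move let the fingers close, or fill a call up. It gives the time, the measured TCP pose, the force, the opening and the grip force at its end, in the units of the state.
- ctrl.state(): the state, without advancing time (a new reading comes with each control period).
- ctrl.grab_frame(name): name is "scene" or "top" or "wrist"; returns a dict with "frame" (480x640x3 uint8, blue, green, red), "vertical_fov" (degrees; the focal length in pixels is half the picture's height over the tangent of half this angle, whatever the lens; pixels are square), "cx", "cy" (the principal point, pixels), "R" (3x3) and "t" (3): a world point X has camera coordinates R X + t. Camera axes: x right, y down, z forward; pixel columns grow to the right and rows downward; lengths in m; the calibration is good to about 2 mm. A picture is of the moment at which its call begins. There is no depth.
- ctrl.job_done(): hands the job in; it is judged then, once.
The state is a dict: "time_s": time; "joints": joint angles; "qvel": joint speeds; "tau": joint torques, N m; "tcp_pos": TCP position; "eef_rot": TCP orientation; "wrist_force": force on the tool from outside, world axes, zero at the start; "torque": the same for the moment, N m; "width": finger opening in m; "grasp_force": force on a finger pad.
Only numpy, scipy, OpenCV 4.12 (cv2) and the standard library are available. Lean on these libraries where they do the work, as an engineer would, in place of code of your own. Each camera call takes 0.05 s, during which the arm holds its last target. There are 200 camera calls.

### The job

Put the silvered piezo discs away before they tarnish: stand every disc from the tray on edge in a free slot of the rack in the airtight box (they lie too deep to grip, so press the overhanging edge down into the trough to tip each one up, then take it by the raised edge). When all are in, swing the lid down and turn the T-handle clockwise as far as it goes, so that the lid is drawn tight on its gasket. Leave the other things on the bench where they are.

Things in the scene. Friction and masses are not known exactly. Their poses are not given: they have to be found in the camera images.
- tray: black plastic tip-up tray, 75 (x) x 256 (y) x 39 mm high, fixed; origin under it, below the pockets' lip, midway along. Four pockets in a row along y, 62 mm apart. Each disc lies on a shelf 32 mm above its foot, walled on three sides up to 39 mm (flush but for 1 mm) with 2 mm play; its -x wall is at x -30 to -38 mm. The shelf ends in a lip at x = 0; the trough lies beyond, at +x
- pocket0 (a point): centre of a disc lying flat in pocket 0, at the tray's -y end (2.5 mm behind the lip, 36 mm above the foot; axes as the tray). The disc overhangs the trough by 22 mm. The trough's near wall slopes from the lip to x 12 mm at its floor, z 5 mm; its far wall leans from x 20.5 mm there to x 28 mm at its top, z 25 mm. Between pockets stand horns to z 39 mm, x 18 to 30 mm, 36 mm apart about each pocket's middle
- pocket1 (a point): the same for pocket 1. Pressed down by about 12 mm, 15 to 20 mm beyond the lip (no deeper: then it is squeezed out), a disc tips over the lip, slides down until its low edge lies in the foot of the trough, and stays leaning on the lip at about 62 degrees to the level, raised edge toward -x and about 18 mm above the shelf
- pocket2 (a point): the same for pocket 2. The leaning disc can be gripped across its 8 mm thickness at the raised edge, by fingers tilted along it, reaching down about 10 mm over it. Discs, tray and rack are slick (friction about 0.25)
- pocket3 (a point): the same for pocket 3, at the tray's +y end. A disc that has fallen flat on the bench can be gripped across its 50 mm and laid in an empty pocket again
- disc0: round piezo-ceramic disc, 50 mm across and 8 mm thick, about 0.12 kg, buff rim and silvered faces; origin at its centre, z along its axis (the two faces are alike); starts flat in a tray pocket. Three or four are present
- disc1: round piezo-ceramic disc, 50 mm across and 8 mm thick, about 0.12 kg, buff rim and silvered faces; origin at its centre, z along its axis (the two faces are alike); starts flat in a tray pocket. Three or four are present
- disc2: round piezo-ceramic disc, 50 mm across and 8 mm thick, about 0.12 kg, buff rim and silvered faces; origin at its centre, z along its axis (the two faces are alike); starts flat in a tray pocket. Three or four are present
- disc3: round piezo-ceramic disc, 50 mm across and 8 mm thick, about 0.12 kg, buff rim and silvered faces; origin at its centre, z along its axis (the two faces are alike); starts flat in a tray pocket. Three or four are present
- dry_box: airtight grey metal box, 128 (x) x 220 (y) x 72 mm high to its frame, walls 5 mm, floor 6 mm, fixed; origin under its centre; front -x, lid hinged along its +x rim. In it a white rack (top 34 mm above the bench) with four slots 12 mm wide, 48 mm apart along y, each along x for one upright disc, its axis along the box's y
- slot0 (a point): centre of a disc standing in rack slot 0, at the box's -y end (35 mm above the bench, 10 mm behind the box's middle); axes as the box. Two round rails across the slot's foot centre the disc along x; it rises 25 mm above the rack and ends 12 mm below the frame
- slot1 (a point): the same for slot 1
- slot2 (a point): the same for slot 2
- slot3 (a point): the same for slot 3, at the box's +y end
- lid (a joint): lid angle, rad: 0 = drawn down on the frame, gasket squeezed; about 0.02 = lying on the unsqueezed gasket; grows as the free front edge swings up and back; starts at 1.57 to 1.72 (standing open). Plate 131 x 224 x 6 mm, 0.36 kg, stiff hinge (0.12 N m): it stays when nearly upright, falls slowly shut below about 1.1
- lid_hinge (a point): middle of the hinge line, 76 mm above the bench; axes turn with the lid: at 0, x points away from the front, z up out of the lid
- lid_edge (a point): middle of the lid's free edge, on its outer face, 135 mm from the hinge line and, at angle 0, 2 mm above it; axes as lid_hinge
- t_latch (a joint): T-handle angle, rad: 0 = open (bar square to the lid's front edge), grows clockwise seen from outside, 1.57 = stop (bar along the front edge); starts at 0 to 0.15. With the lid on the gasket, its pawl runs under a ramp on the frame from about 1.1 and draws its front down about 2 mm by about 1.4; needs about 0.2 N m, stays where it is left. Turned early it keeps the lid from closing
- t_grip (a point): middle of the T-handle's bar, 64 mm long (point's x), 13 mm wide and high; 26.5 mm above the lid's outer face, 100 mm from the hinge line, halfway along the lid
- caliper: digital caliper, 242 mm long, lying beyond the tray; leave alone
- multimeter: yellow multimeter, 156 x 74 x 44 mm, lying right of the tray; leave alone
- marker: black marker pen, 136 mm long, lying right of the tray; leave alone
- tip_tin: round tin, 51 mm across, 38 mm high, behind, between box and tray; leave alone
Not all that is in view belongs to the job. Leave any blue look-alike of the disc1 alone.

How it is judged:
By the outcome, as a careful person would: the job done as asked, in the order asked, and still so for the second after the job is handed in, with the robot touching nothing.
Of disc0, disc1, disc2, disc3 only 3 to 4 are there at a start; the rules pass over those that are not, and their reading is None.
At some moment in a run one of disc0, disc1, disc2, disc3 may be knocked a few centimetres aside while the robot is not near it.
Once in a run the grip may slacken for a moment while it holds something.
It also fails if it takes over 210 s, if anything falls off the work surface, if the arm or the gripper's body presses on something with over 40 N, if the wrist force passes 120 N, or if a joint passes its speed limit or range.

## Working session

There is one attempt and no reset: what is moved stays moved. The work goes in short steps, Python scripts to look and compute and a shell command to move; the robot and the scene stay as the last step left them, time stands still between calls to the robot, and variables do not carry over. Pictures are saved under pics/ and viewed, at most 14 in all, crops included, and the job is handed in when it is done.

```bash
mkdir -p pics
cat > h.py <<'E'
import numpy as np, cv2, pickle
from workcell import ctrl
def grab(n,save):
    f=ctrl.grab_frame(n); pickle.dump(f,open(f'pics/{save}.pkl','wb')); cv2.imwrite(f'pics/{save}.png',f['frame']); return f
def load(s): return pickle.load(open(f'pics/{s}.pkl','rb'))
def K(f):
    F=240/np.tan(np.radians(f['vertical_fov'])/2); return F
def px2w(f,u,v,z):
    d=np.array([(u-f['cx'])/K(f),(v-f['cy'])/K(f),1.]); R=np.array(f['R']); c=-R.T@np.array(f['t']); d=R.T@d
    return c+d*(z-c[2])/d[2]
def w2px(f,X):
    p=np.array(f['R'])@np.array(X)+np.array(f['t']); return np.array([f['cx']+K(f)*p[0]/p[2],f['cy']+K(f)*p[1]/p[2]])
E
python3 - <<'E'
from h import *
for n in('scene','top'):
    f=grab(n,n+'0'); print(n,f['vertical_fov'],f['cx'],f['cy'],-np.array(f['R']).T@f['t'],np.array(f['R'])[2])
s=ctrl.state(); print(s['tcp_pos'],s['eef_rot'],s['width'],s['time_s'])
E
```

```text
scene 54.82493575781301 317.9303148405514 236.31660572121436 [-0.27540322 -0.74695447  0.83485592] [ 0.64470873  0.51230392 -0.56735821]
top 50.07026578806961 329.42535634072357 238.6473191063366 [ 0.31713996 -0.07986163  1.27882757] [ 0.19205094 -0.00951162 -0.98133886]
[0.26537787 0.59283996 0.18605747] [[-9.12747692e-01  4.08523460e-01 -4.82421097e-04]
 [ 4.08523728e-01  9.12746671e-01 -1.37037309e-03]
 [-1.19501306e-04 -1.44788534e-03 -9.99998945e-01]] 0.08729207787310228 0.1
```

View pics/top0.png

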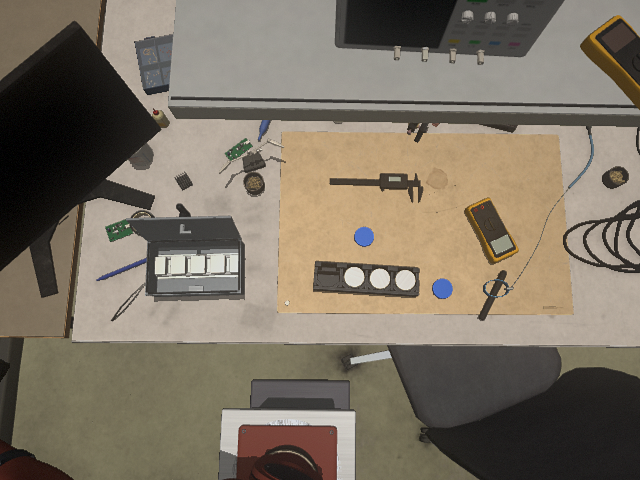

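View pics/scene0.png

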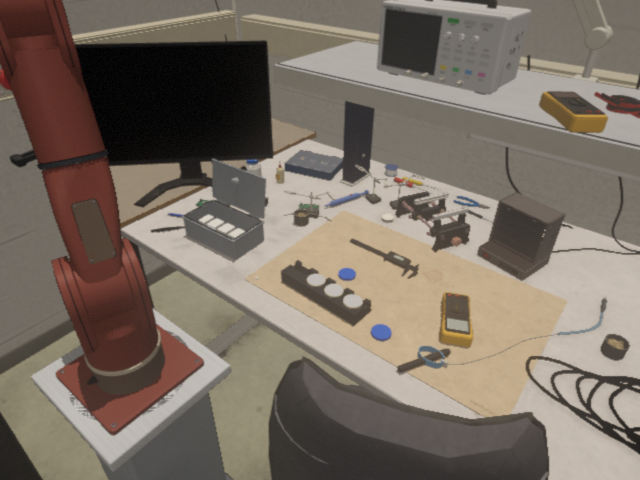

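Run:
```python
from h import *
f=load('top0'); im=f['frame']
a=cv2.resize(im[205:305,135:255],None,fx=5,fy=5,interpolation=cv2.INTER_CUBIC)
b=cv2.resize(im[245:305,305:465],None,fx=5,fy=5,interpolation=cv2.INTER_CUBIC)
cv2.imwrite('pics/box.png',a)
cv2.imwrite('pics/tray.png',b)
# discs
m=(im.min(2)>190).astype(np.uint8)
m[:, :300]=0; m[:260]=0; m[300:]=0; m[:,430:]=0
n,l,s,c=cv2.connectedComponentsWithStats(m)
for i in range(1,n):
    if s[i,4]>50: print(c[i],s[i],px2w(f,*c[i],0.040))
for p in [(315,262),(313,293),(419,266),(417,297)]: print(p,px2w(f,*p,0.039))
for p in [(147,294),(244,299),(244,240),(148,239)]: print(p,px2w(f,*p,0.072))
```

```text
[353.90268456 276.47986577] [345 267  19  20 298] [ 0.46707753 -0.15237653  0.04      ]
[379.39932886 278.1442953 ] [370 269  20  19 298] [ 0.46390808 -0.21420885  0.04      ]
[404.94576271 279.6440678 ] [396 270  19  20 295] [ 0.46114087 -0.27616618  0.04      ]
(315, 262) [ 0.50128056 -0.05747956  0.039     ]
(313, 293) [ 0.42583361 -0.05403663  0.039     ]
(419, 266) [ 0.49513629 -0.31117349  0.039     ]
(417, 297) [ 0.41968724 -0.30478128  0.039     ]
(147, 294) [0.41523818 0.33247758 0.072     ]
(244, 299) [0.40672387 0.1060444  0.072     ]
(244, 240) [0.54693308 0.11230663 0.072     ]
(148, 239) [0.54589935 0.34064978 0.072     ]
```

View pics/box.png

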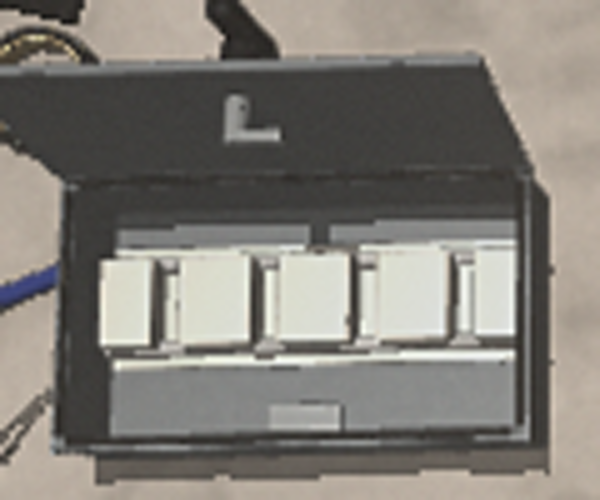

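View pics/tray.png

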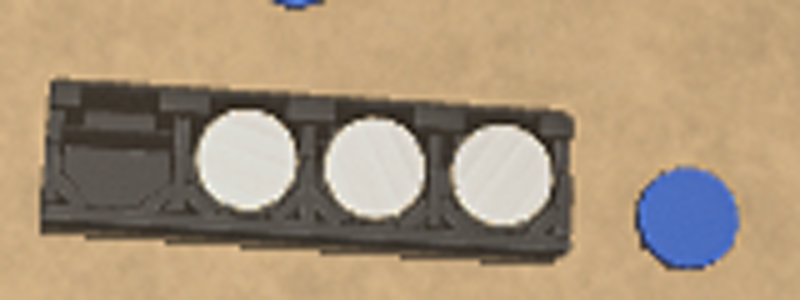

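Top view: silver discs at (354,276), (379,278), (405,280), i.e. pockets 2, 1 and 0. The left pocket is empty, the blue look-alikes are loose on the bench, and all four rack slots look free. The tray yaw is about −2.7°. I'll move above the tray with the tool's y along tray x.

```bash
python3 -m inch '0 0 0 -13 6.85;0 0 0 -13 6.85;0 0 0 -13 6.85;0 0 0 -13 6.85;0 0 0 -13 6.85' >/dev/null; python3 -m inch '0 0 0 0 6.85;0 0 0 0 6.85;0 0 0 0 6.85;0 0 0 0 6.85;0 0 0 0 6.85'; for i in 1; do python3 -m inch '0 -30 26 0 0;0 -30 26 0 0;0 -30 26 0 0;0 -30 26 0 0;0 -30 26 0 0' >/dev/null; python3 -m inch '0 -30 26 0 0;0 -30 26 0 0;0 -30 26 0 0;0 -30 26 0 0;0 -30 26 0 0'; python3 -m inch '0 -33 0 0 0;0 -33 0 0 0;0 -33 0 0 0;0 -33 0 0 0;0 -33 0 0 0'>/dev/null;python3 -m inch '0 -33 0 0 0;0 -33 0 0 0;0 -33 0 0 0;0 -33 0 0 0;0 -33 0 0 0'>/dev/null; python3 -m inch '0 -33 0 0 0;0 -33 0 0 0;0 -33 0 0 0;0 -33 0 0 0;0 -33 0 0 0'; done
python3 - <<'E'
from h import *
f=grab('wrist','w1'); s=ctrl.state(); R=np.array(s['eef_rot']);p=np.array(s['tcp_pos']); print(p,R.round(3),s['joints'])
Rc=np.array(f['R']);c=-Rc.T@f['t'];print('cam in tool',(R.T@(c-p)).round(4),(Rc@R).round(3),f['vertical_fov'],f['cx'],f['cy'])
for X in [(.467,-.152,.04),(.464,-.214,.04),(.461,-.276,.04)]: print(w2px(f,X))
E
```

```text
time_s: 0.93
tcp_pos: [0.2654, 0.5931, 0.2513]
eef_rot: [[0.051, 0.999, -0.0], [0.999, -0.051, -0.001], [-0.001, -0.0, -1.0]]
wrist_force: [0.2, -0.3, -0.6]
width: 0.0283
grasp_force: 0.0
time_s: 1.77
tcp_pos: [0.5123, 0.2799, 0.2517]
eef_rot: [[0.045, 0.999, -0.0], [0.999, -0.045, -0.0], [-0.0, -0.0, -1.0]]
wrist_force: [0.4, 1.0, 0.4]
width: 0.0002
grasp_force: 0.0
time_s: 3.02
tcp_pos: [0.4885, -0.2143, 0.2519]
eef_rot: [[0.045, 0.999, 0.0], [0.999, -0.045, 0.0], [0.0, 0.0, -1.0]]
wrist_force: [0.4, -0.5, -0.2]
width: 0.0002
grasp_force: 0.0
[ 0.48688753 -0.22126399  0.25214203] [[ 0.052  0.999  0.001]
 [ 0.999 -0.052 -0.003]
 [-0.003  0.001 -1.   ]] [-0.49662988  0.06363311  0.8925714   1.67981686 -0.04799566  1.42038819
  0.35037552]
cam in tool [ 0.0857  0.001  -0.1981] [[ 0.006  1.    -0.   ]
 [-0.959  0.006 -0.284]
 [-0.284  0.002  0.959]] 68.89990345851038 320.5754852908747 239.24079444540837
[298.83792548 151.228084  ]
[299.63840554 205.04093208]
[300.37331203 254.44554985]
```

View pics/w1.png

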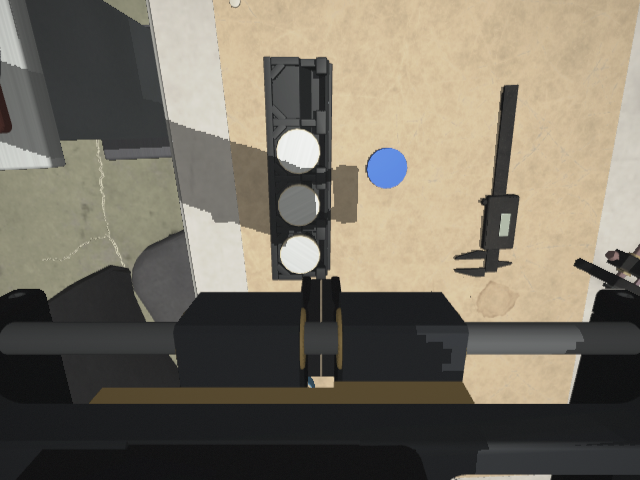

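Run:
```python
from h import *
f=load('w1'); im=f['frame'].astype(int)
g=cv2.cvtColor(f['frame'],cv2.COLOR_BGR2GRAY)
hsv=cv2.cvtColor(f['frame'],cv2.COLOR_BGR2HSV)
m=((hsv[...,1]<40)&(g>90)).astype(np.uint8); m[:, :272]=0; m[:,326:]=0; m[:100]=0; m[282:]=0
n,l,s,c=cv2.connectedComponentsWithStats(m)
for i in range(1,n):
    if s[i,4]>300: print('disc',c[i],s[i],px2w(f,*c[i],0.040)[:2])
# row scans for tray left/right edges at the pocket rows
for v in (70,95,120,150,178,205,230,255,272):
    row=g[v,255:345]; print(v,' '.join(map(str,row)))
```

```text
disc [297.86195509 150.53566711] [ 276  128   44   45 1514] [ 0.46594026 -0.15118631]
disc [298.4703125 205.25     ] [ 279  185   41   41 1280] [ 0.4625974  -0.21418756]
disc [299.51890941 254.42128408] [ 280  236   40   38 1137] [ 0.45994455 -0.27591938]
70 197 194 193 190 191 190 192 191 152 79 72 75 78 82 85 74 55 73 75 79 82 85 87 89 89 72 35 49 80 83 83 83 84 85 83 85 85 85 85 86 86 86 85 89 48 39 39 39 39 39 39 38 39 38 36 33 52 35 34 35 32 53 81 85 86 89 91 92 95 97 97 64 48 53 75 91 79 123 193 198 201 201 201 199 199 199 197 194 190 186
95 195 197 198 198 199 199 196 194 195 158 80 71 75 78 81 83 66 42 76 79 78 79 80 79 80 80 80 81 81 82 82 82 83 83 82 84 83 84 84 85 85 85 85 85 58 40 39 39 39 39 39 39 40 39 39 39 62 85 86 86 86 87 87 88 42 33 34 34 34 33 53 58 56 52 88 91 63 190 200 201 201 202 200 201 203 207 207 207 204 206
120 201 201 201 200 200 197 199 198 199 200 159 78 71 75 78 81 83 58 71 82 82 83 83 84 84 84 85 86 86 86 88 87 88 88 89 89 89 90 90 91 92 91 93 93 62 39 69 95 97 97 98 97 98 97 98 97 97 97 98 97 57 51 81 86 90 94 96 96 98 99 86 51 54 58 86 91 86 191 200
[... 1306 characters left out ...]
4 193 192 194 194 190 189 189
255 202 202 200 199 195 197 196 198 198 200 199 198 196 195 195 196 103 66 64 65 67 70 39 54 64 211 224 225 226 225 225 226 227 227 226 226 226 227 227 226 226 227 227 227 228 230 229 229 228 227 226 225 225 226 227 228 229 229 228 227 227 226 229 230 210 74 34 34 34 52 56 54 59 70 66 149 195 196 194 194 194 193 191 193 193 189 189 187 188 194
272 192 187 190 191 190 191 194 199 199 199 200 200 200 200 202 205 175 77 61 62 64 65 65 32 49 51 58 62 64 66 68 70 70 53 36 43 80 144 148 193 200 207 214 221 222 224 219 219 221 208 204 198 135 74 67 69 69 69 70 70 40 45 68 70 70 69 70 70 70 70 44 52 115 197 202 202 201 203 203 200 195 194 189 188 190 193 195 196 197 196
```

Run:
```python
from h import *
f=load('w1'); a=np.radians(-2.75); Rz=np.array([[np.cos(a),-np.sin(a)],[np.sin(a),np.cos(a)]])
P=px2w(f,298.5,205.25,.04)[:2]; P=np.array([.4626,-.2142])
for n,u,v,z in [('out',264.4,95,.039),('out',265.3,120,.039),('out',271,255,.039),('lip',299,70,.032),('lip',299,95,.032),('horn in',319.2-2,70,.039),('horn out',326,70,.039),('horn out',325.5,272-2,.039)]:
    w=px2w(f,u,v,z)[:2]; print(n,w,'tray rel disc1',(Rz.T@(w-P)*1e3).round(1))
for q in [(.4659,-.1512),(.4626,-.2142),(.4599,-.2759)]: print((Rz.T@(np.array(q)-P)*1e3).round(1))
```

```text
out [ 0.43318185 -0.09084981] tray rel disc1 [-35.3 121.8]
out [ 0.43181025 -0.11666213] tray rel disc1 [-35.4  95.9]
out [ 0.42442118 -0.27538479] tray rel disc1 [-35.2 -62.9]
lip [ 0.47215224 -0.06658962] tray rel disc1 [  2.5 147.9]
lip [ 0.47054489 -0.09185284] tray rel disc1 [  2.1 122.6]
horn in [ 0.4919638  -0.06863101] tray rel disc1 [ 22.3 146.8]
horn out [ 0.50138155 -0.06906226] tray rel disc1 [ 31.8 146.8]
horn out [ 0.49123324 -0.29847369] tray rel disc1 [ 32.6 -82.8]
[ 0.3 63.1]
[0. 0.]
[  0.3 -61.8]
```

```bash
cat >> h.py <<'E'
A=np.radians(-2.75); TX=np.array([np.cos(A),np.sin(A),0]); TY=np.array([-np.sin(A),np.cos(A),0])
D=[np.array([.4600,-.2760,.04]),np.array([.4627,-.2142,.04]),np.array([.4658,-.1515,.04])]
def tray(i,x,z,y=0): # x from lip
    p=D[i]+TX*(x-2.5)/1e3+TY*y/1e3; p[2]=z/1e3; return p
def go(p,yaw=None):
    s=ctrl.state(); R=np.array(s['eef_rot']); t=np.array(s['tcp_pos']); d=R.T@(np.array(p)-t)*1e3
    a=np.degrees(np.arctan2(R[1,1],R[0,1])); 
    print('t',round(s['time_s'],2),'tcp',(t*1e3).round(1),'toolY',a.round(1),'d(now)',d.round(1),'w',round(s['width']*1e3,1),'F',np.array(s['wrist_force']).round(1),'gf',round(s['grasp_force'],1))
    if yaw is not None:
        y=a-yaw; y=(y+180)%360-180; b=np.radians(yaw); Y=np.array([np.cos(b),np.sin(b),0]);X=np.array([-np.sin(b),np.cos(b),0]); w=np.array(p)-t
        print('yaw',y.round(1),'then d',(np.array([w@X,w@Y,-w[2]])*1e3).round(1))
E
python3 -m inch '0 0 0 0 0;0 0 0 0 0;0 0 0 0 0;0 0 0 0 0;0 0 0 0 0'
python3 -c "
from h import *
go(tray(1,28,60),-2.75)"
```

```text
time_s: 3.48
tcp_pos: [0.4893, -0.2115, 0.2518]
eef_rot: [[0.043, 0.999, -0.0], [0.999, -0.043, 0.0], [0.0, -0.0, -1.0]]
wrist_force: [0.2, 0.5, 0.2]
width: 0.0002
grasp_force: 0.0
t 3.48 tcp [ 489.3 -211.5  251.8] toolY -2.5 d(now) [ -4.1  -1.  191.8] w 0.2 F [0.2 0.5 0.2] gf 0.0
yaw 0.3 then d [ -4.   -1.  191.8]
```

```bash
python3 -m inch '0 -2 -1 37 0.3;0 -2 0 37 0;0 0 0 37 0;0 0 0 37 0;0 0 0 37 0'>/dev/null; python3 -m inch '0 0 0 12 0;0 0 0 9 0;0 0 0 0 0;0 0 0 0 0;0 0 0 0 0'
python3 -c "
from h import *
go(tray(1,28,28),-2.75)"
```

```text
time_s: 4.32
tcp_pos: [0.4893, -0.2171, 0.0478]
eef_rot: [[0.051, 0.999, 0.003], [0.999, -0.051, -0.0], [-0.0, 0.003, -1.0]]
wrist_force: [-0.3, 0.5, -1.0]
width: 0.0006
grasp_force: 0.0
t 4.32 tcp [ 489.3 -217.1   47.8] toolY -2.9 d(now) [ 1.7 -1.3 19.8] w 0.6 F [-0.3  0.5 -1. ] gf 0.0
yaw -0.1 then d [ 1.7 -1.3 19.8]
```

```bash
python3 -m inch '0 1 -1 6 0;0 0 0 4 0;0 0 0 3 0;0 0 0 3 0;0 0 0 3 0'; python3 -m inch '0 0 0 1 0;0 0 0 0 0;0 0 0 0 0;0 0 0 0 0;0 0 0 0 0'
python3 -c "
from h import *
go(tray(1,28,70),-2.75)"; python3 -m inch '0 0 0 -10 0;0 0 0 -20 0;0 0 0 -30 0;0 0 0 -30 0;0 0 0 -30 0'
python3 -m inch '60 -33 0 -15 0;60 -33 0 0 0;60 -14 0 0 0;60 0 0 0 0;60 0 0 0 0'
python3 -c "
from h import *
grab('wrist','w2')
go(tray(1,6,44),-2.75)"
```

```text
time_s: 4.73
tcp_pos: [0.4869, -0.2156, 0.0266]
eef_rot: [[0.051, 0.999, 0.0], [0.999, -0.051, -0.0], [-0.0, 0.0, -1.0]]
wrist_force: [-0.3, -0.6, 0.8]
width: 0.0009
grasp_force: 0.0
time_s: 5.15
tcp_pos: [0.487, -0.2157, 0.026]
eef_rot: [[0.051, 0.999, 0.0], [0.999, -0.051, -0.0], [-0.0, 0.0, -1.0]]
wrist_force: [1.4, -0.0, -0.6]
width: 0.0007
grasp_force: 0.0
t 5.15 tcp [ 487.  -215.7   26. ] toolY -2.9 d(now) [  0.4   1.2 -44. ] w 0.7 F [ 1.4 -0.  -0.6] gf 0.0
yaw -0.2 then d [  0.4   1.1 -44. ]
time_s: 5.57
tcp_pos: [0.4865, -0.2161, 0.1479]
eef_rot: [[0.052, 0.999, 0.0], [0.999, -0.052, -0.0], [-0.0, 0.0, -1.0]]
wrist_force: [0.8, -0.8, -0.5]
width: 0.0005
grasp_force: 0.0
time_s: 5.98
tcp_pos: [0.4824, -0.2964, 0.1614]
eef_rot: [[0.053, 0.999, -0.0], [0.999, -0.053, -0.0], [-0.0, 0.0, -1.0]]
wrist_force: [0.3, 0.7, -0.6]
width: 0.0261
grasp_force: 0.0
t 6.03 tcp [ 482.8 -295.2  161.1] toolY -2.9 d(now) [ 79.9 -20.7 117.2] w 29.8 F [ 1.7 -0.6 -0.4] gf 0.0
yaw -0.2 then d [ 80.  -20.4 117.1]
```

View pics/w2.png

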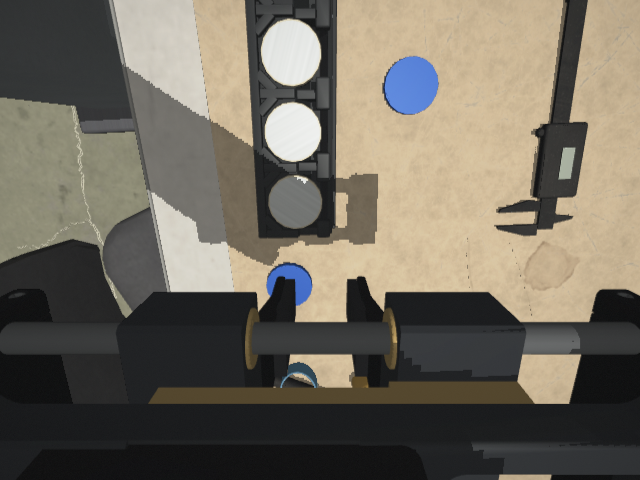

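Run:
```python
from h import *
f=load('w2'); g=cv2.cvtColor(f['frame'],cv2.COLOR_BGR2GRAY)
m=(g>205).astype(np.uint8); m[:, :262]=0; m[:,325:]=0; m[240:]=0
n,l,s,c=cv2.connectedComponentsWithStats(m)
for i in range(1,n):
    if s[i,4]>300:
        e=cv2.fitEllipse(cv2.findContours((l==i).astype(np.uint8),0,1)[0][0]); w=px2w(f,*e[0],.04); print(c[i],s[i],e,w)
a=cv2.resize(f['frame'][100:310,240:400],None,fx=3.6,fy=2.8,interpolation=cv2.INTER_CUBIC); cv2.imwrite('pics/c2.png',a)
```

```text
[290.62164814  51.97841727] [ 262   19   59   67 3058] ((290.6239929199219, 51.98486328125), (58.150390625, 65.04779052734375), 172.8441162109375) [ 0.46583367 -0.1511337   0.04      ]
[292.44544037 131.55066251] [ 265  103   56   59 2566] ((292.4465026855469, 131.55322265625), (54.970916748046875, 57.609066009521484), 163.55592346191406) [ 0.46253617 -0.21352888  0.04      ]
```

View pics/c2.png

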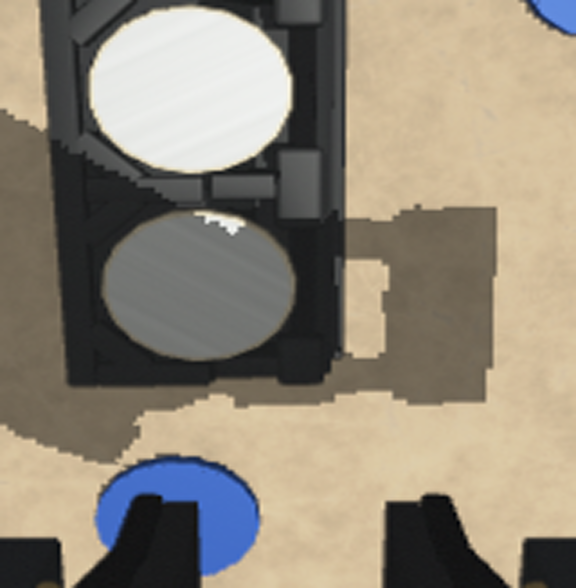

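```bash
python3 -m inch '0 40 -2 37 0;0 40 -2 37 0;0 0 0 30 0;0 0 0 8 0;0 0 0 0 0'>/dev/null;python3 -m inch '0 0 0 0 0;0 0 0 0 0;0 0 0 0 0;0 0 0 0 0;0 0 0 0 0'>/dev/null
python3 -c "
from h import *
go(tray(1,22,42),-2.75)"
```

```text
t 6.87 tcp [ 483.3 -234.9   67.1] toolY -2.9 d(now) [19.7 -2.2 25.1] w 0.6 F [ 0.1 -0.1  0.3] gf 0.0
yaw -0.2 then d [19.7 -2.1 25.1]
```

```bash
python3 -m inch '0 20 -2 0 0;0 0 0 12 0;0 0 0 11 0;0 0 0 0 0;0 0 0 0 0'>/dev/null; python3 -m inch '0 0 0 0 0;0 0 0 5 0;0 0 0 3 0;0 0 0 2 0;0 0 0 0 0'
python3 -c "
from h import *
go(tray(1,22,28),-2.75)"; python3 -m inch '0 0 0 2 0;0 0 0 2 0;0 0 0 2 0;0 0 0 0 0;0 0 0 0 0'; python3 -c "
from h import *
grab('wrist','w3');grab('top','t3')
go(tray(1,22,28),-2.75)"
```

```text
time_s: 7.7
tcp_pos: [0.4816, -0.2143, 0.0328]
eef_rot: [[0.051, 0.999, -0.001], [0.999, -0.051, -0.0], [-0.0, -0.001, -1.0]]
wrist_force: [-0.6, 0.4, -0.9]
width: 0.0007
grasp_force: 0.0
t 7.7 tcp [ 481.6 -214.3   32.8] toolY -2.9 d(now) [-0.8  0.7  4.8] w 0.7 F [-0.6  0.4 -0.9] gf 0.0
yaw -0.2 then d [-0.8  0.6  4.8]
time_s: 8.12
tcp_pos: [0.4818, -0.2142, 0.0272]
eef_rot: [[0.051, 0.999, -0.0], [0.999, -0.051, -0.0], [-0.0, -0.0, -1.0]]
wrist_force: [-0.5, -0.2, 0.1]
width: 0.0002
grasp_force: 0.0
t 8.22 tcp [ 481.9 -214.3   27.4] toolY -2.9 d(now) [-0.8  0.3 -0.6] w 0.4 F [0.5 0.4 0.6] gf 0.0
yaw -0.2 then d [-0.8  0.3 -0.6]
```

Run:
```python
from h import *
a=cv2.resize(load('w3')['frame'][130:330,200:440],(600,500)); b=cv2.resize(load('t3')['frame'][245:305,340:440],(200,120)); 
a[:120,400:]=b; cv2.imwrite('pics/c3.png',a)
```

```text
(no output)
```

View pics/c3.png

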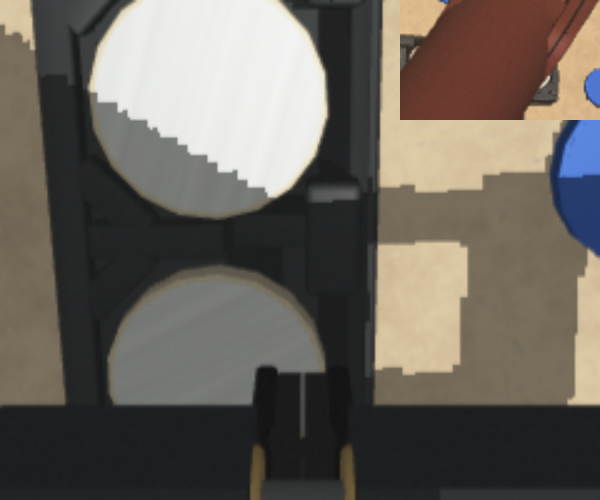

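Run:
```python
from h import *
f=load('w3'); im=f['frame'][130:330,200:440].copy(); im=cv2.resize(im,None,fx=3,fy=3,interpolation=cv2.INTER_CUBIC)
def draw(th,cx,cz,col):
    for t in np.linspace(0,2*np.pi,120):
        u,v=25*np.cos(t),25*np.sin(t); p=tray(1,cx+u*np.cos(th),cz-u*np.sin(th),v); q=w2px(f,p); q=((q-[200,130])*3).astype(int); cv2.circle(im,tuple(q),1,col,-1)
draw(0,-2.5,40,(0,0,255))
th=np.radians(45); draw(th,0+4*np.sin(th)*2,32+8*np.cos(th),(0,255,0))
print(w2px(f,ctrl.state()['tcp_pos']))
cv2.imwrite('pics/c3b.png',im)
```

```text
[320.42310631 270.88393333]
```

View pics/c3b.png

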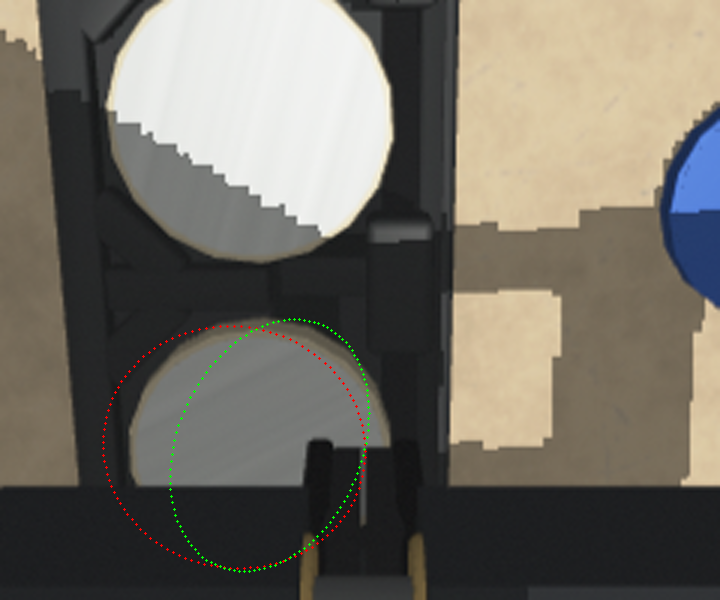

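Run:
```python
from h import *
f=load('w3')
from scipy.optimize import least_squares
def pr(i,th,cx,cz,cy=0):
    t=np.linspace(0,2*np.pi,400); u,v=25*np.cos(t),25*np.sin(t)
    return np.array([w2px(f,tray(i,cx+a*np.cos(th),cz-a*np.sin(th),b+cy)) for a,b in zip(u,v)])
q=pr(2,0,-2.5,40); print('disc2 pred u',q[:,0].min(),q[:,0].max(),'v max',q[:,1].max(),' obs 235.7 331 v 217')
# disc1 observed outline pts (crop/3+200,130): top-face contour
o=np.array([(131,440),(140,400),(160,368),(190,343),(220,330),(260,330),(300,335),(335,352),(365,388),(380,415),(388,445)])/3+[200,130]
def res(x):
    q=pr(1,x[0],x[1],x[2]); return [np.min(np.hypot(*(q-p).T)) for p in o]
for th0 in (0,.3,.6):
    r=least_squares(res,[th0,0,38],diff_step=1e-3); print(np.degrees(r.x[0]),r.x[1:],r.cost)
```

```text
disc2 pred u 225.69035599036087 321.68137567954017 v max 216.1551604650293  obs 235.7 331 v 217
-7.252674633559672 [ 2.23141939 40.52658201] 1.5885104888060737
-7.0158614771275465 [ 2.22015424 40.58753591] 1.5961507637065906
-7.253171492767679 [ 2.23100798 40.52638724] 1.5885072569853045
```

Run:
```python
from h import *
for n,pts in [('w3',[(217.5,197),(224,260)]),('w2',[(249,65),(256,195)])]:
    f=load(n)
    for u,v in pts:
        w=px2w(f,u,v,.039)-D[1]; print(n,(w@TX*1e3+2.5).round(1),(w@TY*1e3).round(1))
    print(-np.array(f['R']).T@f['t'], np.array(f['R']).round(4).tolist())
s=ctrl.state();print(s['tcp_pos'])
f=load('w3');R=np.array(f['R']);print((np.array(s['eef_rot']).T@(-R.T@f['t']-s['tcp_pos'])).round(4), (R@np.array(s['eef_rot'])).round(4))
```

```text
w3 -33.3 48.2
w3 -32.8 12.3
[ 0.48602128 -0.13518243  0.22532107] [[0.9987, -0.0514, 0.0004], [-0.0493, -0.9568, 0.2865], [-0.0144, -0.2861, -0.9581]]
w2 -32.4 53.8
w2 -33.0 -55.0
[ 0.48671976 -0.21727538  0.35951029] [[0.9986, -0.0537, 0.0006], [-0.0516, -0.9566, 0.2869], [-0.0148, -0.2865, -0.958]]
[ 0.4819305  -0.21431266  0.02738452]
[ 7.920e-02  1.000e-04 -1.979e-01] [[-5.000e-04  1.000e+00 -3.000e-04]
 [-9.581e-01 -6.000e-04 -2.864e-01]
 [-2.864e-01  1.000e-04  9.581e-01]]
```

Run:
```python
from h import *
f=grab('scene','s3'); print(w2px(f,D[1]),w2px(f,ctrl.state()['tcp_pos']))
u,v=w2px(f,D[1]).astype(int); cv2.imwrite('pics/c4.png',cv2.resize(f['frame'][v-50:v+50,u-65:u+65],None,fx=6,fy=6,interpolation=cv2.INTER_CUBIC))
```

```text
[333.73568739 289.91788868] [338.03568277 289.8045677 ]
```

View pics/c4.png

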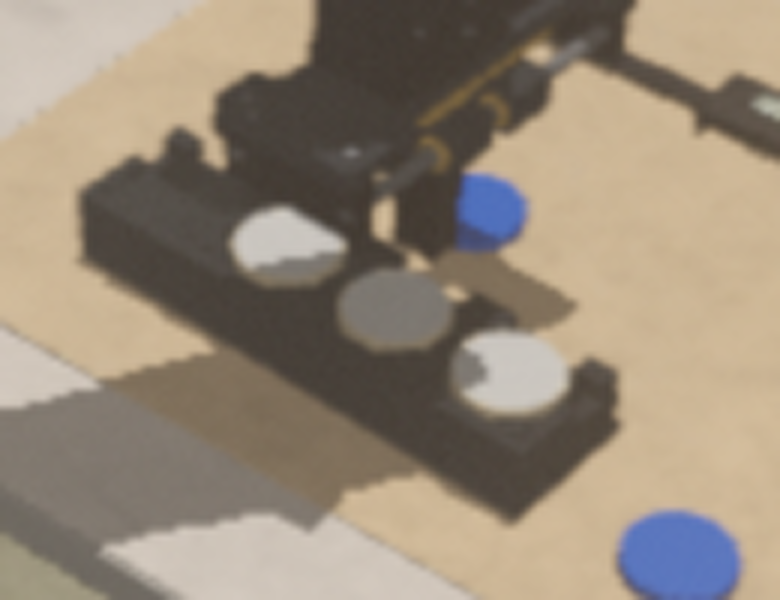

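The scene view shows the fingertip well above disc 1 at about crop (425,250), roughly 9 px higher than the reported TCP projects. The real tip therefore seems to sit higher than the reading. I'll measure the offset by touching the solid horn, whose top is at z = 39 mm. I also had a sign error in the lip offset, so I'll fix that first.

```bash
sed -i 's/TX\*(x-2.5)/TX*(x+2.5)/' h.py
cat > ok.py <<'E'
import sys
from workcell import ctrl
s=ctrl.state(); F=s['wrist_force']; lim=float(sys.argv[1]) if len(sys.argv)>1 else 4
print((s['tcp_pos'][2]*1e3).__round__(1),[round(float(x),1) for x in F]); sys.exit(0 if abs(F[2])<lim else 1)
E
python3 -m inch '0 0 0 -10 0;0 0 0 -10 0;0 32 7 0 0;0 0 0 0 0;0 0 0 0 0' >/dev/null
python3 -c "
from h import *
go(tray(1,24,30,31),-2.75)
f=load('s3'); p=np.array([.4819,-.2143,.0274]); print([w2px(f,p+[0,0,z]).round(1) for z in (0,.01,.02,.03)])"
```

```text
t 8.68 tcp [ 491.7 -181.1   48.5] toolY -2.7 d(now) [-3.4 -0.9 18.5] w 0.6 F [ 0.4  0.5 -0.2] gf 0.0
yaw 0.0 then d [-3.4 -0.9 18.5]
[array([338. , 289.8]), array([338.2, 286.9]), array([338.3, 284. ]), array([338.4, 281.1])]
```

```bash
python3 -m inch '0 -3 -1 7 0;0 0 0 7 0;0 0 0 4 0;0 0 0 0 0;0 0 0 0 0' >/dev/null; python3 ok.py && python3 -m inch '0 0 0 1 0;0 0 0 1 0;0 0 0 1 0;0 0 0 1 0;0 0 0 0 0' >/dev/null; python3 ok.py && python3 -m inch '0 0 0 1 0;0 0 0 1 0;0 0 0 1 0;0 0 0 1 0;0 0 0 0 0' >/dev/null; python3 ok.py && python3 -m inch '0 0 0 1 0;0 0 0 1 0;0 0 0 1 0;0 0 0 1 0;0 0 0 0 0' >/dev/null; python3 ok.py && python3 -m inch '0 0 0 1 0;0 0 0 1 0;0 0 0 1 0;0 0 0 1 0;0 0 0 0 0' >/dev/null;python3 ok.py && python3 -m inch '0 0 0 1 0;0 0 0 1 0;0 0 0 1 0;0 0 0 1 0;0 0 0 0 0' >/dev/null; python3 ok.py && python3 -m inch '0 0 0 1 0;0 0 0 1 0;0 0 0 1 0;0 0 0 1 0;0 0 0 0 0' >/dev/null; python3 ok.py
```

```text
28.8 [0.0, -0.0, -0.2]
25.2 [-0.0, 0.2, -0.3]
21.1 [-0.1, 0.0, -0.3]
17.1 [-0.4, 0.3, -0.5]
13.1 [-0.2, 0.2, -0.7]
9.1 [0.1, -0.2, -0.5]
5.1 [0.6, 0.2, 0.9]
```

```bash
python3 ok.py && python3 -m inch '0 0 0 1 0;0 0 0 1 0;0 0 0 1 0;0 0 0 1 0;0 0 0 0 0' >/dev/null; python3 ok.py && python3 -m inch '0 0 0 1 0;0 0 0 1 0;0 0 0 1 0;0 0 0 0 0;0 0 0 0 0' >/dev/null; python3 ok.py && python3 -m inch '0 0 0 1 0;0 0 0 1 0;0 0 0 1 0;0 0 0 0 0;0 0 0 0 0' >/dev/null; python3 ok.py && python3 -m inch '0 0 0 1 0;0 0 0 1 0;0 0 0 1 0;0 0 0 0 0;0 0 0 0 0' >/dev/null;python3 ok.py && python3 -m inch '0 0 0 1 0;0 0 0 1 0;0 0 0 1 0;0 0 0 0 0;0 0 0 0 0' >/dev/null; python3 ok.py 
python3 -c "
from h import *
go(tray(1,24,30,31),-2.75)
f=grab('scene','s5');u,v=w2px(f,D[1]).astype(int); cv2.imwrite('pics/c5.png',cv2.resize(f['frame'][v-50:v+50,u-65:u+65],None,fx=6,fy=6,interpolation=cv2.INTER_CUBIC))"
```

```text
5.1 [0.6, 0.2, 0.9]
4.6 [-21.6, 8.5, 56.3]
4.6 [-21.6, 8.5, 56.3]
4.6 [-21.6, 8.5, 56.3]
4.6 [-21.6, 8.5, 56.3]
4.6 [-21.6, 8.5, 56.3]
t 12.02 tcp [ 489.4 -185.5    4.6] toolY -3.0 d(now) [  1.2   1.1 -25.4] w 0.2 F [-21.6   8.5  56.3] gf 28.4
yaw -0.2 then d [  1.1   1.2 -25.4]
```

```bash
python3 -m inch '0 0 0 -2 0;0 0 0 -2 0;0 0 0 0 0;0 0 0 0 0;0 0 0 0 0'
python3 - <<'E'
from h import *
f=grab('wrist','w5')
a=cv2.resize(f['frame'][100:330,200:440],(480,460)); b=cv2.resize(cv2.imread('pics/c5.png'),(400,300),interpolation=cv2.INTER_AREA)
c=np.zeros((460,800,3),np.uint8); c[:,:480]=a; 
c[:300,480:]=cv2.imread('pics/c5.png')[150:450,230:550]; cv2.imwrite('pics/c6.png',c)
go(tray(1,24,30,31)); print(w2px(f,ctrl.state()['tcp_pos']))
E
```

```text
time_s: 12.48
tcp_pos: [0.4892, -0.1855, 0.0051]
eef_rot: [[0.051, 0.999, -0.0], [0.999, -0.051, -0.0], [-0.0, -0.0, -1.0]]
wrist_force: [-0.2, 0.0, 1.0]
width: 0.0003
grasp_force: 0.8
t 12.53 tcp [ 489.2 -185.5    5.1] toolY -2.9 d(now) [  1.1   1.4 -24.9] w 0.3 F [0.1 0.6 0.9] gf 0.3
[320.18841796 270.72843463]
```

View pics/c6.png

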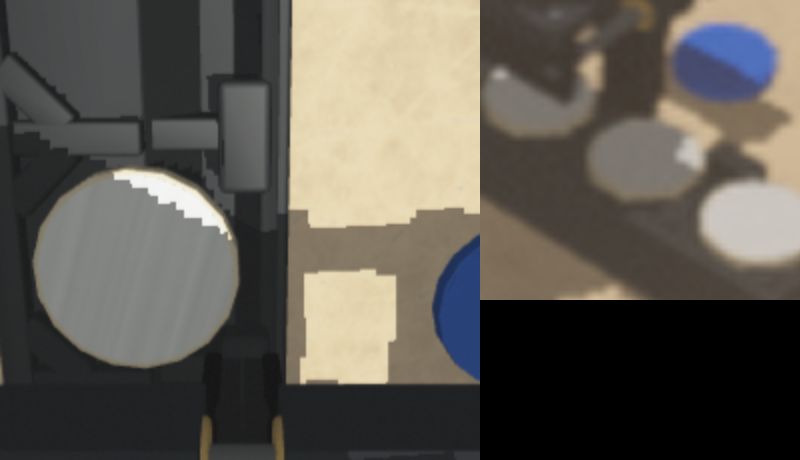

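```bash
sed -i "s/t=np.array(s\['tcp_pos'\]);/t=np.array(s['tcp_pos'])+[0,0,.034];/" h.py
python3 -m inch '0 0 0 -10 0;0 -20 1 0 0;0 -10 1 0 0;0 0 0 0 0;0 0 0 0 0' >/dev/null; python3 -m inch '0 0 0 3 0;0 0 0 3 0;0 0 0 0 0;0 0 0 0 0;0 0 0 0 0' >/dev/null
python3 -c "
from h import *
go(tray(1,25,28),-2.75)"
```

```text
t 13.37 tcp [ 489.8 -215.3   43.2] toolY -2.9 d(now) [-0.2  0.4 15.2] w 0.7 F [ 0.1 -0.2  0.1] gf 0.0
yaw -0.1 then d [-0.2  0.4 15.2]
```

```bash
python3 -m inch '0 0 0 4 0;0 0 0 3 0;0 0 0 3 0;0 0 0 3 0;0 0 0 2 0'; python3 -m inch '0 0 0 0 0;0 0 0 0 0;0 0 0 0 0;0 0 0 0 0;0 0 0 0 0'
python3 -m inch '0 0 0 -15 0;0 0 0 -30 0;0 0 0 -30 0;0 0 0 -30 0;0 0 0 0 0'
python3 -m inch '50 -25 -4 0 0;50 -25 -5 0 0;50 -25 -5 0 0;50 -5 -5 0 0;50 0 0 0 0'
cat > disc.py <<'E'
from h import *
import sys
f=grab('wrist',sys.argv[1]); g=cv2.cvtColor(f['frame'],cv2.COLOR_BGR2GRAY); h=cv2.cvtColor(f['frame'],cv2.COLOR_BGR2HSV)
m=((h[...,1]<45)&(g>100)).astype(np.uint8); m[285:]=0
n,l,s,c=cv2.connectedComponentsWithStats(m)
for i in range(1,n):
    if s[i,4]>150:
        w=px2w(f,*c[i],.04)-D[1]
        if abs(w@TX)<.06 and -.12<w@TY<.2: print('lip-x',round(w@TX*1e3-2.5,1),'y',round(w@TY*1e3,1),s[i])
E
python3 disc.py w6; python3 -c "
from h import *
go(tray(1,6,45),-2.75)"
```

```text
time_s: 13.78
tcp_pos: [0.4896, -0.2156, -0.0062]
eef_rot: [[0.051, 0.999, -0.001], [0.999, -0.051, 0.0], [0.0, -0.001, -1.0]]
wrist_force: [0.5, 0.0, 1.2]
width: 0.0003
grasp_force: 0.0
time_s: 14.2
tcp_pos: [0.4899, -0.2157, -0.0055]
eef_rot: [[0.051, 0.999, 0.0], [0.999, -0.051, -0.0], [-0.0, 0.0, -1.0]]
wrist_force: [0.8, 1.1, 0.5]
width: 0.0004
grasp_force: 0.0
time_s: 14.62
tcp_pos: [0.4927, -0.2173, 0.1045]
eef_rot: [[0.052, 0.999, 0.007], [0.999, -0.052, -0.001], [-0.001, 0.007, -1.0]]
wrist_force: [1.4, 0.2, 1.1]
width: 0.0006
grasp_force: 0.0
time_s: 15.03
tcp_pos: [0.465, -0.2968, 0.0991]
eef_rot: [[0.055, 0.998, -0.001], [0.998, -0.055, -0.001], [-0.001, -0.001, -1.0]]
wrist_force: [0.4, -0.1, -0.3]
width: 0.0262
grasp_force: 0.0
lip-x -2.4 y 60.9 [ 271    0   76   71 4463]
lip-x 9.0 y 1.6 [ 312   93   31   70 1701]
lip-x -2.3 y -61.1 [ 281  184   63   63 3140]
t 15.08 tcp [ 466.1 -295.   133. ] toolY -3.0 d(now) [80.5  0.9 88.1] w 29.9 F [-0.1  0.4 -0.3] gf 0.0
yaw -0.3 then d [80.5  1.2 88. ]
```

```bash
python3 -m inch '42 40 1 0 0;42 40 0 0 -0.3;42 0 0 30 0;42 0 0 25 0;42 0 0 0 0' >/dev/null; python3 -m inch '42 0 0 0 0;42 0 0 0 0;42 0 0 0 0;42 0 0 0 0;42 0 0 0 0' >/dev/null
python3 -c "
from h import *
go(tray(1,6,42),-2.75)"
```

```text
t 15.92 tcp [ 472.4 -215.3   79.2] toolY -2.7 d(now) [ 0.6 -1.3 37.2] w 42.1 F [-0.5 -0.8  0. ] gf 0.0
yaw 0.1 then d [ 0.6 -1.2 37.2]
```

```bash
python3 -m inch '42 0 -1 15 0;42 0 0 15 0;42 0 0 7 0;42 0 0 0 0;42 0 0 0 0'; python3 -m inch '37 0 1.5 0 0;32 0 1.5 0 0;27 0 1.5 0 0;22 0 1.5 0 0;18 0 1.5 0 0'; python3 -m inch '14 0 1.5 0 0;11 0 1 0 0;5 0 0 0 0;0 0 0 0 0;0 0 0 0 0';  python3 -m inch '0 0 0 0 0;0 0 0 0 0;0 0 0 0 0;0 0 0 0 0;0 0 0 0 0'; python3 -c "
from h import *
go(tray(1,16,42),-2.75)"
```

```text
time_s: 16.33
tcp_pos: [0.4707, -0.215, 0.0076]
eef_rot: [[0.046, 0.999, -0.0], [0.999, -0.046, -0.0], [-0.0, -0.0, -1.0]]
wrist_force: [-0.2, -0.9, -0.3]
width: 0.0419
grasp_force: 0.0
time_s: 16.75
tcp_pos: [0.4788, -0.2151, 0.0076]
eef_rot: [[0.045, 0.999, 0.0], [0.999, -0.045, -0.0], [-0.0, 0.0, -1.0]]
wrist_force: [-0.4, -1.2, -0.0]
width: 0.0227
grasp_force: 0.0
time_s: 17.17
tcp_pos: [0.4775, -0.2151, 0.0065]
eef_rot: [[0.047, 0.999, -0.006], [0.999, -0.047, 0.002], [0.001, -0.006, -1.0]]
wrist_force: [-12.4, 1.3, 5.9]
width: 0.0078
grasp_force: 29.8
time_s: 17.58
tcp_pos: [0.4774, -0.2151, 0.0065]
eef_rot: [[0.047, 0.999, -0.006], [0.999, -0.047, 0.002], [0.001, -0.006, -1.0]]
wrist_force: [-11.6, 0.4, 6.1]
width: 0.008
grasp_force: 29.8
t 17.58 tcp [ 477.4 -215.1   40.5] toolY -2.7 d(now) [ 0.2  3.7 -1.5] w 8.0 F [-11.6   0.4   6.1] gf 29.8
yaw 0.1 then d [ 0.2  3.7 -1.5]
```

```bash
python3 -m inch '0 0 0 -3 0;0 0 0 -4 0;0 0 0 -6 0;0 0 0 -10 0;0 0 0 -15 0'; python3 -m inch '0 0 0 -25 0;0 0 0 -30 0;0 0 0 -25 0;0 0 0 0 0;0 0 0 0 0'; python3 -c "
from h import *
go([.48,.22,.160],88)"
```

```text
time_s: 18.0
tcp_pos: [0.48, -0.215, 0.0451]
eef_rot: [[0.046, 0.999, -0.002], [0.999, -0.046, 0.0], [-0.0, -0.002, -1.0]]
wrist_force: [0.1, 0.0, -1.5]
width: 0.0075
grasp_force: 30.0
time_s: 18.42
tcp_pos: [0.4827, -0.2154, 0.1272]
eef_rot: [[0.045, 0.999, 0.005], [0.999, -0.045, 0.0], [0.0, 0.005, -1.0]]
wrist_force: [-0.2, 0.4, -1.4]
width: 0.0081
grasp_force: 30.0
t 18.42 tcp [ 482.7 -215.4  161.2] toolY -2.6 d(now) [434.8 -22.3   1.2] w 8.1 F [-0.2  0.4 -1.4] gf 30.0
yaw -90.6 then d [ 17.9 435.    1.2]
```

```bash
python3 -m inch '0 36 -2 0 0;0 36 -2 0 0;0 36 -2 0 0;0 36 -2 0 0;0 36 -2 0 0' >/dev/null; python3 -m inch '0 36 -2 0 -3;0 36 0 0 -6;0 36 0 0 -7;0 36 0 0 -7;0 36 0 0 -7' >/dev/null;  python3 -m inch '0 0 0 0 -7;0 0 0 0 -7;0 0 0 0 -7;0 0 0 0 -7;0 0 0 0 -7' >/dev/null;  python3 -m inch '0 0 0 0 -7;0 0 0 0 -7;0 0 0 0 -7;0 0 0 0 -5;0 0 0 0 0' >/dev/null; python3 -c "
from h import *
go([.48,.22,.160],88)"
```

```text
t 20.08 tcp [453.1 141.6 158.4] toolY 88.6 d(now) [-25.   79.   -1.7] w 7.7 F [-0.5  0.1 -1.2] gf 30.0
yaw 0.6 then d [-24.1  79.3  -1.6]
```

```bash
python3 -m inch '0 0 30 0 0;0 0 30 0 0;0 -10 20 0 0;0 -10 0 0 0;0 0 0 0 0' >/dev/null; python3 -m inch '0 0 0 -20 0;0 0 0 -20 0;0 0 0 0 0;0 0 0 0 0;0 0 0 0 0' >/dev/null; python3 -c "
from h import *
go([.48,.22,.160],88)
f=grab('wrist','w7'); t=ctrl.state()['tcp_pos']; print(w2px(f,t),w2px(f,t+np.array([0,0,.034])))"
```

```text
t 20.92 tcp [475.4 220.3 198.5] toolY 88.3 d(now) [-4.7 -0.1 38.5] w 7.8 F [-1.1  0.4 -1.2] gf 30.0
yaw 0.3 then d [-4.6 -0.1 38.5]
[320.01182571 269.12200696] [319.85172278 293.43071932]
```

View pics/w7.png

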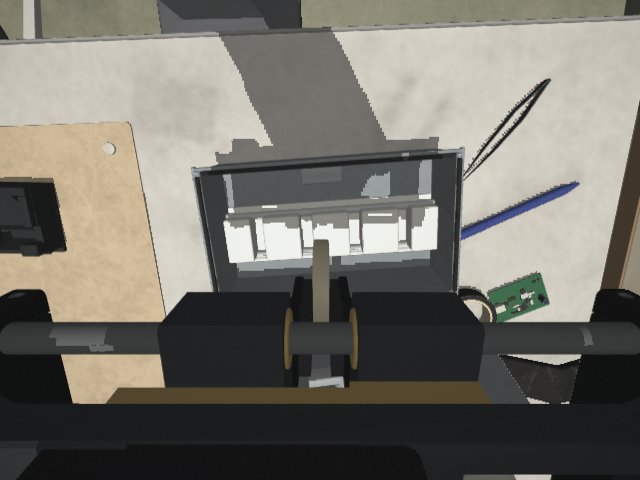

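Run:
```python
from h import *
f=load('w7'); g=cv2.cvtColor(f['frame'],cv2.COLOR_BGR2GRAY)
for n,p in [('fl',(193,170)),('fr',(463,150))]: print(n,px2w(f,*p,.072))
q=np.diff([px2w(f,193,170,.072),px2w(f,463,150,.072)],axis=0)[0]; print('front dir',np.degrees(np.arctan2(q[1],q[0])))
for v0 in (228,240,248):
    # sample along line sloped like the rack (-4.2deg)
    us=np.arange(215,445); vs=(v0-(us-330)*.06).round().astype(int); row=g[vs,us]
    print(v0,' '.join(f'{r}' for r in row))
```

```text
fl [0.42141973 0.11771317 0.072     ]
fr [0.41225458 0.33730755 0.072     ]
front dir 92.38994978245805
228 58 59 59 59 60 60 59 59 60 60 214 238 238 239 239 239 239 239 240 240 240 240 240 241 240 241 241 241 241 240 240 241 241 241 233 196 102 90 91 90 90 237 240 240 240 240 240 240 202 226 240 241 241 241 241 241 241 241 241 241 241 241 241 241 241 241 241 241 241 241 241 241 241 241 241 241 241 241 241 241 241 241 241 234 198 101 98 131 237 239 239 239 239 239 239 239 239 197 165 182 239 241 241 241 241 241 241 241 241 241 241 241 241 241 241 241 241 241 191 183 183 183 183 182 134 135 135 134 135 134 134 134 133 125 211 238 239 239 239 239 239 239 239 239 132 91 88 121 238 241 241 241 241 241 241 241 241 241 241 241 241 241 241 241 241 241 241 241 241 241 241 241 241 241 240 241 241 240 240 240 240 240 228 194 237 239 239 239 239 239 219 109 92 90 89 89 105 123 133 134 134 134 134 133 134 133 133 237 239 239 239 239 238 238 238 238 238 238 237 237 237 236 180 77 60 62 61 60 60 61
240 59 59 59 60 59 59 60 59 59 60 58 56 217 238 238 239 239 239 239 240 240 240 240 240 240 240 240 
[... 961 characters left out ...]
56 157 161 219 238 240 240 240 240 241 241 241 241 241 241 241 241 241 241 241 241 241 241 241 241 241 241 241 241 241 241 241 241 241 241 241 241 229 179 101 165 179 181 153 156 157 159 162 163 150 99 95 96 96 95 96 95 95 95 94 93 93 92 93 93 88 217 240 241 241 241 241 241 241 241 241 241 241 241 241 241 241 241 241 241 239 218 162 182 186 187 189 164 165 167 170 171 173 103 112 155 239 241 241 241 241 241 241 240 240 240 240 240 240 240 240 240 240 240 240 240 240 239 239 239 239 239 239 239 239 239 239 239 238 231 192 189 192 193 195 197 199 202 175 109 90 89 89 162 221 239 239 239 239 239 239 239 238 238 238 238 238 238 238 237 237 237 237 237 237 237 237 236 224 110 63 61 61 61 61 60 58
```

Run:
```python
from h import *
f=load('w7'); g=cv2.cvtColor(f['frame'],cv2.COLOR_BGR2GRAY).astype(int)
for u in (232,245,272,295,336,345,368,392,416,430):
    print(u,140,' '.join(map(str,g[140:285,u])))
```

```text
232 140 188 114 121 122 122 123 123 123 123 123 123 120 112 113 114 114 115 116 116 117 116 115 110 84 64 69 83 82 70 40 30 28 28 44 73 83 83 82 82 86 92 92 92 92 92 93 92 92 93 116 161 161 160 160 160 160 161 162 162 162 160 160 160 159 159 158 152 159 226 241 240 241 230 116 106 111 112 108 102 103 112 131 133 134 133 132 180 239 239 240 240 240 240 240 239 239 239 239 239 239 239 239 239 239 239 239 239 239 239 239 239 239 239 239 239 239 239 239 239 239 239 237 217 87 59 59 60 60 59 59 59 60 60 60 60 60 59 59 59 59 58 59 59 59 59
245 140 114 115 114 114 115 114 115 116 116 116 116 116 116 115 116 115 115 115 114 115 115 109 84 64 70 83 82 71 39 30 31 30 45 74 85 85 85 85 85 85 85 85 84 84 84 84 84 84 84 83 83 84 83 84 83 84 83 83 83 84 84 84 84 83 82 83 101 133 133 134 134 134 127 105 110 113 109 102 103 111 129 133 134 134 134 182 241 241 241 241 241 241 241 240 241 241 241 241 241 240 241 241 241 241 241 241 240 240 240 240 240 240 240 240 240 240 240 240 239 239 238 229 167 156 155 156 157 158 158 156 142 82 83 83 83 83 82 75 64 63 63 63 63 63 64
272 140 114 114 114 148 211 19
[... 3483 characters left out ...]
239 239 239 239 239 239 239 239 239 239 237 217 151 150 148 149 149 149 150 137 81 81 81 81 81 81 79 71 63 64 63 64 64 63 64 64 64 64 64 65 63 64 64 65 65 64
430 140 108 109 110 110 111 111 111 110 102 65 78 101 85 79 58 29 29 30 34 93 155 155 156 156 156 158 158 158 160 159 159 159 159 159 160 159 157 157 155 155 155 154 154 155 156 155 156 157 157 157 155 155 155 177 227 237 235 235 221 115 122 110 114 112 102 102 134 207 233 239 239 239 239 239 238 238 238 238 238 238 238 238 238 238 238 238 238 238 237 238 238 237 237 237 237 237 237 237 237 237 237 237 237 237 237 237 237 237 233 193 91 86 73 73 72 73 73 73 70 62 61 60 61 60 60 59 63 64 64 65 64 64 64 64 65 64 64 64 65 64 64 64 65 65 65
```

Run:
```python
from h import *
f=load('w7')
P=lambda u,v,z: px2w(f,u,v,z)[:2]
a,b=P(232,163.5,.072),P(430,149,.072); d=(b-a)/np.hypot(*(b-a)); print('front dir',np.degrees(np.arctan2(d[1],d[0])))
a2,b2=P(245,262.3,.034),P(416,249.8,.034); d2=(b2-a2)/np.hypot(*(b2-a2)); print('rack back dir',np.degrees(np.arctan2(d2[1],d2[0])))
th=np.arctan2(d[1],d[0])-np.pi/2
X=np.array([np.cos(th),np.sin(th)]);Y=np.array([-np.sin(th),np.cos(th)])
o=a
rel=lambda p:np.round(((p-o)@X*1e3,(p-o)@Y*1e3),1)
print('rack back',rel(a2),rel(b2)); 
for v in (205,212,218): print('rack front',v,rel(P(272,v,.034)))
S=[]
for u in (258.2,307,356,405):
    v=240-(u-330)*.06; p=P(u,v,.034); S.append(p); print('slot',p,rel(p))
l,r=P(193,170,.072),P(463,150,.072);print('corners',rel(l),rel(r))
m=np.mean([(s-o)@Y for s in S]); 
for i in range(4): 
    p=o+X*.074+Y*(m+(i-1.5)*.048); print(i,p.round(4))
```

```text
front dir 92.33104813403789
rack back dir 92.6889870057784
rack back [ 99.3 -10.6] [ 98.2 159.9]
rack front 205 [43.4 22.8]
rack front 212 [50.2 22.1]
rack front 218 [56.  21.4]
slot [0.49840725 0.15839573] [81.5  4.9]
slot [0.49685561 0.20656088] [81.9 53.1]
slot [0.49530579 0.25466937] [ 82.3 101.2]
slot [0.49376411 0.30252529] [ 82.7 149.1]
corners [  2.9 -32.6] [  2.7 187.2]
0 [0.4909 0.1583]
1 [0.489  0.2062]
2 [0.487  0.2542]
3 [0.4851 0.3021]
```

```bash
cat >> h.py <<'E'
S=[[.4909,.1583],[.489,.2062],[.487,.2542],[.4851,.3021]]
E
python3 -m inch '0 0 0 0 -4.1;0 0 0 20 0;0 0 0 20 0;0 0 0 20 0;0 0 0 0 0' >/dev/null; python3 -c "
from h import *
go(S[1]+[.045],92.4)"
```

```text
t 21.38 tcp [473.  219.3 135. ] toolY 92.4 d(now) [-16.  -13.4  89.9] w 7.7 F [-0.9 -0.2 -2.1] gf 30.0
yaw 0.0 then d [-15.5 -13.8  90. ]
```

```bash
python3 -m inch '0 -8 -7 0 0;0 -8 -7 0 0;0 0 0 20 0;0 0 0 20 0;0 0 0 12 0' >/dev/null;python3 -m inch '0 0 0 0 0;0 0 0 0 0;0 0 0 0 0;0 0 0 0 0;0 0 0 0 0' >/dev/null; python3 -c "
from h import *
go(S[1]+[.045],92.4)
f=grab('wrist','w8'); g=cv2.cvtColor(f['frame'],cv2.COLOR_BGR2GRAY).astype(int)
for i in range(4): print(i,w2px(f,S[i]+[.034]).round(1),w2px(f,np.array(S[i]+[.034])+[-.02,0,0]).round(1))
for v in (180,195,200,205,215,230): print(v,' '.join(map(str,g[v,200:440:1])))"
```

```text
t 22.22 tcp [493.  208.2  88.3] toolY 92.5 d(now) [ 4.1 -1.9 43.3] w 7.9 F [-0.2  0.1 -0.7] gf 30.0
yaw 0.1 then d [ 4.1 -1.8 43.3]
0 [244.4 252.2] [243.8 222.7]
1 [317.2 252.4] [318.5 222.9]
2 [390.1 252.5] [393.2 223. ]
3 [462.8 252.7] [467.8 223.3]
180 67 72 93 95 96 95 96 96 95 96 96 96 96 96 97 96 96 96 96 96 96 96 96 96 96 97 96 95 95 95 95 95 95 96 96 96 96 96 96 97 96 97 97 96 96 96 96 98 97 98 97 97 97 96 96 96 97 97 96 95 95 96 95 95 95 96 95 96 96 97 97 96 97 96 97 97 96 95 95 95 95 96 95 97 95 97 96 97 97 97 97 98 96 97 97 97 97 97 96 96 97 97 96 97 96 96 97 98 98 97 98 98 96 97 97 95 96 96 96 95 95 95 95 96 96 96 95 95 96 95 95 95 95 96 95 94 95 96 96 95 95 95 96 95 95 95 95 95 96 95 95 96 95 95 95 96 95 95 95 95 95 94 95 94 95 94 94 94 95 95 94 94 94 94 94 94 94 94 94 95 95 95 96 95 95 94 95 95 94 95 94 94 94 95 95 96 95 95 95 95 96 95 95 95 95 95 95 95 94 95 95 95 96 96 96 97 98 97 97 98 96 96 96 96 96 96 95 96 95 95 95 95 96 95 95 95 96 96 96 96
195 66 66 67 87 94 94 95 95 95 95 96 96 96 96 95 96 96 95 96 95 95 95 96 96 95 95 95 95 95 96 96 96 96 96 96 96 96 96 96 97 
[... 3510 characters left out ...]
 154 154 154 154 153 153 153 153 154 154 153 153 153 153 153 153 154 153 153 154 153 153 153 153 153 154 153 154 153 154 153 153 153 154 154 153 154 153 154 153 150 143 131 103 134 151 153 152 152 152 152 153 153 152 152 152 153 152 153 152 153 107 131 143 152 154 154 153 153 153 153 153 153 153 154 154 153 154 154 153 153 153 153 154 153 153 153 154 154 153 153 153 153 153 154 154 153 153 153 153 153 154 152 153 153 153 153 153 153 153 153 152 153 152 152 144 135 151 244 245 245 245 245 245 245 245 245 245 133 104 105 106 108 103 102 106 130 141 149 153 154 153 153 153 153 153 153 153 153 153 153 153 153 153 153 152 152 153 153 152 152 152 153 152 152 152 152 152 152 152 152 152 152 152 152
```

```bash
python3 -m inch '0 4 -2 0 -0.1;0 0 0 0 0;0 0 0 0 0;0 0 0 6 0;0 0 0 6 0' ; python3 -c "
from h import *
go(S[1]+[.045],92.4)"; python3 ok.py 6 && python3 -m inch '0 0 0 4 0;0 0 0 4 0;0 0 0 3 0;0 0 0 0 0;0 0 0 0 0' >/dev/null; python3 ok.py 6 && python3 -m inch '0 0 0 3 0;0 0 0 3 0;0 0 0 2 0;0 0 0 0 0;0 0 0 0 0' >/dev/null; python3 ok.py 6; python3 -c "
from h import *
go(S[1]+[.045],92.4)"
```

```text
time_s: 22.68
tcp_pos: [0.4887, 0.2059, 0.0411]
eef_rot: [[-0.999, -0.045, 0.001], [-0.045, 0.999, 0.001], [-0.001, 0.001, -1.0]]
wrist_force: [0.1, -0.3, -0.9]
width: 0.0079
grasp_force: 30.0
t 22.68 tcp [488.7 205.9  75.1] toolY 92.6 d(now) [-0.3  0.3 30.1] w 7.9 F [ 0.1 -0.3 -0.9] gf 30.0
yaw 0.2 then d [-0.3  0.3 30.1]
41.1 [0.1, -0.3, -0.9]
30.1 [0.2, -0.4, -1.8]
22.2 [0.9, -0.2, -1.3]
t 23.52 tcp [488.4 205.6  56.2] toolY 92.6 d(now) [-0.6  0.6 11.2] w 7.9 F [ 0.9 -0.2 -1.3] gf 30.0
yaw 0.2 then d [-0.6  0.6 11.2]
```

```bash
python3 ok.py 6 && python3 -m inch '0 0 0 2 0;0 0 0 2 0;0 0 0 1 0;0 0 0 0 0;0 0 0 0 0' >/dev/null; python3 ok.py 5 && python3 -m inch '0 0 0 1 0;0 0 0 1 0;0 0 0 1 0;0 0 0 0 0;0 0 0 0 0' >/dev/null; python3 ok.py 5 && python3 -m inch '0 0 0 1 0;0 0 0 1 0;0 0 0 0 0;0 0 0 0 0;0 0 0 0 0' >/dev/null; python3 ok.py 5&& python3 -m inch '0 0 0 1 0;0 0 0 1 0;0 0 0 0 0;0 0 0 0 0;0 0 0 0 0' >/dev/null; python3 ok.py 5
```

```text
22.2 [0.9, -0.2, -1.3]
17.2 [0.4, 0.3, -1.3]
14.4 [1.1, -0.2, -0.2]
13.1 [5.5, 0.7, 3.7]
11.8 [7.9, 1.1, 7.1]
```

```bash
python3 -m inch '24 0 0 -1 0;24 0 0 0 0;24 0 0 0 0;24 0 0 0 0;24 0 0 0 0'; python3 -m inch '24 0 0 -5 0;24 0 0 -10 0;24 0 0 -20 0;24 0 0 -35 0;24 0 0 -35 0';  python3 -c "
from h import *
f=grab('wrist','w9'); g=cv2.cvtColor(f['frame'],cv2.COLOR_BGR2GRAY); print([ (i,w2px(f,S[i]+[.06]).round(0)) for i in (0,1)])
c=f['frame'][150:300,200:440]; cv2.imwrite('pics/w9c.png',cv2.resize(c,None,fx=2.5,fy=2.5))"
python3 -m inch '0 0 -36 0 0;0 0 -36 0 0;0 0 -36 0 0;0 0 -36 0 0;0 0 -36 0 0' >/dev/null; python3 -m inch '0 0 -36 0 0;0 0 -36 0 0;0 0 -36 0 0;0 0 -36 0 0;0 0 -36 0 0' >/dev/null; python3 -m inch '0 0 0 0 6.8;0 0 0 0 6.8;0 0 0 0 6.8;0 0 0 0 6.8;0 0 0 0 6.8' >/dev/null; python3 -m inch '0 0 0 0 6.8;0 0 0 0 6.8;0 0 0 0 6.8;0 0 0 0 6.8;0 0 0 0 6.8' >/dev/null; python3 -m inch '0 0 0 0 6.8;0 0 0 0 6.8;0 0 0 0 6.8;0 0 0 0 6.8;0 0 0 0 0' >/dev/null;python3 -c "
from h import *
go(tray(2,25,43),-2.75)"; python3 disc.py w10
```

```text
time_s: 25.6
tcp_pos: [0.4877, 0.2054, 0.0108]
eef_rot: [[-0.999, -0.045, -0.001], [-0.045, 0.999, -0.001], [0.001, -0.001, -1.0]]
wrist_force: [-0.9, 0.1, -0.0]
width: 0.0231
grasp_force: 0.0
time_s: 26.02
tcp_pos: [0.4878, 0.2049, 0.1177]
eef_rot: [[-0.999, -0.045, -0.001], [-0.045, 0.999, -0.001], [0.001, -0.001, -1.0]]
wrist_force: [0.2, 0.8, 0.4]
width: 0.0242
grasp_force: 0.0
[(0, array([259., 243.])), (1, array([322., 243.]))]
t 28.15 tcp [ 504.9 -153.9  150.9] toolY -2.9 d(now) [  0.4 -11.7 107.9] w 0.7 F [0.1 0.5 1. ] gf 0.0
yaw -0.2 then d [  0.5 -11.6 107.9]
lip-x -2.7 y 62.6 [ 243  208   59   56 2606]
```

```bash
python3 -c "
from h import *
f=load('w9')['frame']
for v in (225,243,255): print(v,f[v,300:346:3].tolist())"
python3 -m inch '0 0 -12 33 0;0 0 0 37 0;0 0 0 30 0;0 0 0 8 0;0 0 0 0 0' >/dev/null; python3 -m inch '0 0 0 0 0;0 0 0 0 0;0 0 0 0 0;0 0 0 0 0;0 0 0 0 0' >/dev/null;python3 -c "
from h import *
go(tray(2,25,28),-2.75)"
```

```text
225 [[140, 147, 147], [140, 147, 147], [140, 147, 147], [139, 146, 147], [139, 146, 146], [115, 121, 122], [99, 116, 123], [98, 116, 123], [98, 115, 122], [105, 114, 117], [126, 133, 133], [139, 147, 148], [140, 146, 147], [139, 146, 147], [139, 146, 147], [140, 146, 147]]
243 [[138, 145, 145], [138, 145, 146], [138, 145, 146], [243, 245, 243], [244, 245, 244], [122, 128, 129], [105, 123, 130], [106, 124, 131], [107, 125, 131], [173, 187, 188], [169, 178, 179], [192, 201, 197], [192, 200, 196], [192, 201, 196], [191, 200, 195], [191, 200, 196]]
255 [[243, 245, 244], [244, 245, 244], [243, 245, 244], [244, 245, 244], [244, 245, 244], [155, 159, 158], [123, 145, 154], [124, 147, 156], [126, 148, 158], [172, 183, 185], [229, 235, 236], [244, 245, 244], [244, 245, 244], [243, 245, 244], [243, 245, 244], [243, 245, 244]]
t 29.03 tcp [ 493.5 -153.4   43.2] toolY -2.6 d(now) [ 0.5 -0.3 15.2] w 0.2 F [0.5 0.7 0.1] gf 0.0
yaw 0.2 then d [ 0.5 -0.2 15.2]
```

```bash
python3 -m inch '0 0 0 4 0;0 0 0 3 0;0 0 0 3 0;0 0 0 3 0;0 0 0 2 0' >/dev/null; python3 -m inch '0 0 0 0 0;0 0 0 0 0;0 0 0 0 0;0 0 0 0 0;0 0 0 0 0'
python3 -m inch '0 0 0 -15 0;0 0 0 -30 0;0 0 0 -30 0;0 0 0 -30 0;0 0 0 0 0'>/dev/null
python3 -m inch '42 -25 -4 0 0;42 -25 -5 0 0;42 -25 -5 0 0;42 -5 -5 0 0;42 0 0 0 0'>/dev/null
python3 disc.py w11; python3 -c "
from h import *
go(tray(2,6,79),-2.75)"
```

```text
time_s: 29.87
tcp_pos: [0.4929, -0.1535, -0.0066]
eef_rot: [[0.046, 0.999, 0.0], [0.999, -0.046, -0.0], [-0.0, 0.0, -1.0]]
wrist_force: [-1.1, -0.2, -0.4]
width: 0.0002
grasp_force: 0.0
lip-x 9.0 y 63.6 [ 311   93   32   70 1715]
lip-x -0.9 y -47.6 [287 265  54  20 792]
t 30.75 tcp [ 469.6 -232.8  132.2] toolY -2.7 d(now) [81.   0.9 53.2] w 30.0 F [0.1 1.2 0.1] gf 0.0
yaw 0.0 then d [81.1  0.8 53.2]
```

```bash
python3 -m inch '42 40 1 0 0;42 40 0 0 0;42 1 0 30 0;42 0 0 25 0;42 0 0 0 0' >/dev/null; python3 -m inch '42 0 0 0 0;42 0 0 0 0;42 0 0 0 0;42 0 0 0 0;42 0 0 0 0' >/dev/null
python3 -c "
from h import *
go(tray(2,6,42),-2.75)"
```

```text
t 31.58 tcp [ 475.3 -152.3   78.1] toolY -2.7 d(now) [ 0.3 -1.1 36.1] w 42.3 F [-0.2 -0.5  0.5] gf 0.0
yaw 0.1 then d [ 0.3 -1.  36.1]
```

```bash
python3 -m inch '42 0 -1 15 0;42 0 0 15 0;42 0 0 6 0;42 0 0 0 0;42 0 0 0 0'>/dev/null; python3 -m inch '37 0 1.5 0 0;32 0 1.5 0 0;27 0 1.5 0 0;22 0 1.5 0 0;18 0 1.5 0 0'>/dev/null; python3 -m inch '14 0 1.5 0 0;11 0 1 0 0;5 0 0 0 0;0 0 0 0 0;0 0 0 0 0'>/dev/null;  python3 -m inch '0 0 0 0 0;0 0 0 0 0;0 0 0 0 0;0 0 0 0 0;0 0 0 0 0'; python3 -m inch '0 0 0 -3 0;0 0 0 -4 0;0 0 0 -6 0;0 0 0 -10 0;0 0 0 -15 0'; python3 -m inch '0 0 0 -25 0;0 0 0 -30 0;0 0 0 -25 0;0 0 0 0 0;0 0 0 0 0'; python3 -c "
from h import *
go(S[2]+[.160],92.4)"
```

```text
time_s: 33.25
tcp_pos: [0.4805, -0.1519, 0.0065]
eef_rot: [[0.046, 0.999, -0.006], [0.999, -0.046, 0.001], [0.001, -0.006, -1.0]]
wrist_force: [-12.4, 1.0, 5.4]
width: 0.0079
grasp_force: 29.9
time_s: 33.67
tcp_pos: [0.483, -0.152, 0.0453]
eef_rot: [[0.046, 0.999, -0.002], [0.999, -0.046, -0.0], [-0.0, -0.002, -1.0]]
wrist_force: [0.4, -0.5, -0.8]
width: 0.0077
grasp_force: 30.0
time_s: 34.08
tcp_pos: [0.4857, -0.1519, 0.127]
eef_rot: [[0.045, 0.999, 0.004], [0.999, -0.045, 0.001], [0.001, 0.004, -1.0]]
wrist_force: [0.3, 0.2, -2.2]
width: 0.0074
grasp_force: 30.0
t 34.08 tcp [ 485.7 -151.9  161. ] toolY -2.6 d(now) [405.7 -16.9   1.5] w 7.4 F [ 0.3  0.2 -2.2] gf 30.0
yaw -95.0 then d [-18.3 405.7   1. ]
```

```bash
python3 -m inch '0 0 0 0 -6.8;0 0 0 0 -6.8;0 0 0 0 -6.8;0 0 0 0 -6.8;0 0 0 0 -6.8' >/dev/null; python3 -m inch '0 0 0 0 -6.8;0 0 0 0 -6.8;0 0 0 0 -6.8;0 0 0 0 -6.8;0 0 0 0 -6.8' >/dev/null; python3 -m inch '0 0 0 0 -6.8;0 0 0 0 -6.8;0 0 0 0 -6.8;0 0 0 0 -6.8;0 -9 36 0 0' >/dev/null; python3 -m inch '0 -9 36 0 0;0 0 36 0 0;0 0 36 0 0;0 0 36 0 0;0 0 36 0 0' >/dev/null; python3 -m inch '0 0 36 0 0;0 0 36 0 0;0 0 36 0 0;0 0 36 0 0;0 0 36 0 0' >/dev/null; python3 -m inch '0 0 10 0 0;0 0 0 0 0;0 0 0 0 0;0 0 0 0 0;0 0 0 0 0' >/dev/null; python3 -c "
from h import *
go(S[2]+[.088],92.4)"
```

```text
t 36.58 tcp [483.7 252.6 159. ] toolY 92.5 d(now) [-3.3  1.5 71. ] w 7.6 F [-0.2  1.  -1. ] gf 30.0
yaw 0.1 then d [-3.3  1.5 71. ]
```

```bash
python3 -m inch '0 -3 1.5 0 -0.1;0 0 0 25 0;0 0 0 25 0;0 0 0 15 0;0 0 0 0 0' >/dev/null;python3 -m inch '0 0 0 5 0;0 0 0 0 0;0 0 0 0 0;0 0 0 0 0;0 0 0 0 0' >/dev/null; python3 -c "
from h import *
go(S[2]+[.045],92.4)
f=grab('wrist','w12'); g=cv2.cvtColor(f['frame'],cv2.COLOR_BGR2GRAY).astype(int)
print(w2px(f,np.array(S[2]+[.034])+[-.018,0,0]).round(1))
q=w2px(f,np.array(S[2]+[.034])+[-.018,0,0]).astype(int); print(q[0]-22,g[q[1],q[0]-22:q[0]+22].tolist())"
```

```text
t 37.42 tcp [486.9 256.3  90.2] toolY 92.7 d(now) [ 0.  -2.2 45.2] w 7.8 F [-1.  -0.3 -1.4] gf 30.0
yaw 0.3 then d [-0.  -2.1 45.2]
[318.  231.2]
295 [149, 149, 149, 150, 150, 149, 149, 150, 149, 149, 145, 140, 109, 102, 150, 152, 152, 152, 152, 152, 153, 152, 153, 152, 152, 153, 152, 153, 153, 153, 141, 109, 136, 143, 148, 148, 148, 148, 147, 146, 147, 147, 147, 148]
```

```bash
python3 -m inch '0 0 -2 0 -0.2;0 0 0 0 0;0 0 0 0 0;0 0 0 7 0;0 0 0 6 0' >/dev/null; python3 -c "
from h import *
go(S[2]+[.045],92.4)"; python3 ok.py 6 && python3 -m inch '0 0 0 4 0;0 0 0 4 0;0 0 0 3 0;0 0 0 0 0;0 0 0 0 0' >/dev/null; python3 ok.py 6 && python3 -m inch '0 0 0 4 0;0 0 0 4 0;0 0 0 3 0;0 0 0 0 0;0 0 0 0 0' >/dev/null; python3 ok.py 6; python3 -c "
from h import *
go(S[2]+[.047],92.4)"; python3 ok.py 6 && python3 -m inch '0 0 0 2 0;0 0 0 2 0;0 0 0 1 0;0 0 0 0 0;0 0 0 0 0' >/dev/null; python3 ok.py 5 && python3 -m inch '0 0 0 1 0;0 0 0 1 0;0 0 0 0 0;0 0 0 0 0;0 0 0 0 0' >/dev/null; python3 ok.py 5 && python3 -m inch '0 0 0 1 0;0 0 0 1 0;0 0 0 0 0;0 0 0 0 0;0 0 0 0 0' >/dev/null; python3 ok.py 5
```

```text
t 37.88 tcp [486.5 254.2  75.9] toolY 92.9 d(now) [-0.4 -0.  30.9] w 7.6 F [-1.1 -0.2 -1.6] gf 30.0
yaw 0.5 then d [-0.5  0.  30.9]
41.9 [-1.1, -0.2, -1.6]
31.1 [-0.3, 0.8, -0.6]
20.1 [0.2, 0.9, -2.0]
t 38.72 tcp [486.3 253.9  54.1] toolY 92.9 d(now) [-0.7  0.3  7.1] w 7.8 F [ 0.2  0.9 -2. ] gf 30.0
yaw 0.5 then d [-0.7  0.3  7.1]
20.1 [0.2, 0.9, -2.0]
15.2 [-0.2, -0.4, -0.4]
13.4 [0.8, -0.7, 0.1]
12.0 [5.2, -0.1, 3.7]
```

```bash
python3 -m inch '24 0 0 -1 0;24 0 0 0 0;24 0 0 0 0;24 0 0 0 0;24 0 0 0 0'>/dev/null; python3 -m inch '24 0 0 -5 0;24 0 0 -10 0;24 0 0 -20 0;24 0 0 -35 0;24 0 0 -35 0'>/dev/null;  python3 -c "
from h import *
f=grab('wrist','w13')
for i in (1,2,3):
    q=w2px(f,np.array(S[i]+[.06])).astype(int); print(i,q,f['frame'][q[1]-8,q[0]-12:q[0]+13:3].tolist())"
python3 -m inch '0 0 -36 0 0;0 0 -36 0 0;0 0 -36 0 0;0 0 -36 0 0;0 0 -36 0 0' >/dev/null; python3 -m inch '0 0 -36 0 0;0 0 -36 0 0;0 0 -36 0 0;0 0 -36 0 0;0 0 -36 0 0' >/dev/null; python3 -m inch '0 0 -36 0 0;0 0 -36 0 0;0 0 -36 0 0;0 0 -36 0 0;0 0 -28 0 0' >/dev/null; python3 -m inch '0 0 0 0 6.8;0 0 0 0 6.8;0 0 0 0 6.8;0 0 0 0 6.8;0 0 0 0 6.8' >/dev/null; python3 -m inch '0 0 0 0 6.8;0 0 0 0 6.8;0 0 0 0 6.8;0 0 0 0 6.8;0 0 0 0 6.8' >/dev/null; python3 -m inch '0 0 0 0 6.8;0 0 0 0 6.8;0 0 0 0 6.8;0 0 0 0 6.8;0 0 0 0 0' >/dev/null;python3 -c "
from h import *
go(tray(0,25,43),-2.75)"; python3 disc.py w14
```

```text
1 [258 242] [[140, 147, 147], [140, 147, 147], [238, 241, 238], [118, 131, 135], [106, 124, 131], [108, 125, 133], [108, 126, 133], [84, 86, 84], [84, 85, 84]]
2 [321 242] [[140, 148, 149], [138, 145, 145], [241, 244, 243], [108, 126, 132], [107, 125, 131], [106, 123, 130], [118, 125, 126], [134, 142, 142], [141, 148, 149]]
3 [383 243] [[127, 132, 133], [139, 146, 147], [241, 244, 243], [240, 244, 243], [95, 99, 99], [122, 129, 129], [140, 148, 148], [140, 148, 148], [139, 146, 147]]
t 43.35 tcp [ 513.6 -277.   151.9] toolY -2.6 d(now) [ -1.5 -26.1 108.9] w 0.5 F [ 0.1  0.4 -0.8] gf 0.0
yaw 0.1 then d [ -1.6 -26.  108.9]
lip-x -2.6 y -61.4 [ 226  209   58   56 2582]
```

```bash
python3 -m inch '0 0 -26 28 0;0 -1 0 37 0;0 0 0 34 0;0 0 0 9 0;0 0 0 0 0' >/dev/null; python3 -m inch '0 0 0 0 0;0 0 0 0 0;0 0 0 0 0;0 0 0 0 0;0 0 0 0 0' >/dev/null;python3 -c "
from h import *
go(tray(0,25,28),-2.75)"
```

```text
t 44.23 tcp [ 487.9 -277.5   44.2] toolY -2.3 d(now) [ 0.2 -0.5 16.2] w 0.4 F [-0.7  0.2  0.8] gf 0.0
yaw 0.5 then d [ 0.2 -0.4 16.2]
```

```bash
python3 -m inch '0 0 0 5 0.5;0 0 0 3 0;0 0 0 3 0;0 0 0 3 0;0 0 0 2 0' >/dev/null; python3 -m inch '0 0 0 0 0;0 0 0 0 0;0 0 0 0 0;0 0 0 0 0;0 0 0 0 0'
python3 -m inch '0 0 0 -15 0;0 0 0 -30 0;0 0 0 -30 0;0 0 0 -30 0;0 0 0 0 0'>/dev/null
python3 -m inch '42 -25 -4 0 0;42 -25 -5 0 0;42 -25 -5 0 0;42 -5 -5 0 0;42 0 0 0 0'>/dev/null
python3 disc.py w15; python3 -c "
from h import *
go(tray(0,6,79),-2.75)"
```

```text
time_s: 45.07
tcp_pos: [0.4873, -0.2773, -0.0066]
eef_rot: [[0.049, 0.999, 0.0], [0.999, -0.049, -0.0], [-0.0, 0.0, -1.0]]
wrist_force: [-0.4, -0.3, 1.1]
width: 0.0004
grasp_force: 0.0
lip-x 9.0 y -60.4 [ 311   93   31   70 1695]
t 45.95 tcp [ 463.6 -356.9  132.8] toolY -3.0 d(now) [80.6  0.7 53.8] w 30.0 F [0.4 1.6 0.2] gf 0.0
yaw -0.2 then d [80.6  1.  53.8]
```

```bash
python3 -m inch '42 40 1 0 0;42 40 0 0 0;42 1 0 30 0;42 0 0 25 0;42 0 0 0 0' >/dev/null; python3 -m inch '42 0 0 0 0;42 0 0 0 0;42 0 0 0 0;42 0 0 0 0;42 0 0 0 0' >/dev/null
python3 -c "
from h import *
go(tray(0,6,42),-2.75)"
```

```text
t 46.78 tcp [ 469.6 -276.3   78.2] toolY -2.9 d(now) [-0.2 -1.1 36.2] w 42.1 F [-0.1  0.1  0.5] gf 0.0
yaw -0.1 then d [-0.2 -1.1 36.2]
```

```bash
python3 -m inch '42 0 -1 15 0;42 0 0 15 0;42 0 0 6 0;42 0 0 0 0;42 0 0 0 0'>/dev/null; python3 -m inch '37 0 1.5 0 0;32 0 1.5 0 0;27 0 1.5 0 0;22 0 1.5 0 0;18 0 1.5 0 0'>/dev/null; python3 -m inch '14 0 1.5 0 0;11 0 1 0 0;5 0 0 0 0;0 0 0 0 0;0 0 0 0 0'>/dev/null;  python3 -m inch '0 0 0 0 0;0 0 0 0 0;0 0 0 0 0;0 0 0 0 0;0 0 0 0 0'; python3 -m inch '0 0 0 -3 0;0 0 0 -4 0;0 0 0 -6 0;0 0 0 -10 0;0 0 0 -15 0'; python3 -m inch '0 0 0 -25 0;0 0 0 -30 0;0 0 0 -25 0;0 0 0 0 0;0 0 0 0 0'; python3 -c "
from h import *
go(S[0]+[.160],92.4)"
```

```text
time_s: 48.45
tcp_pos: [0.4745, -0.2758, 0.0067]
eef_rot: [[0.051, 0.999, -0.006], [0.999, -0.051, 0.002], [0.002, -0.006, -1.0]]
wrist_force: [-13.0, 1.7, 7.7]
width: 0.0082
grasp_force: 29.8
time_s: 48.87
tcp_pos: [0.4771, -0.2754, 0.0449]
eef_rot: [[0.05, 0.999, -0.002], [0.999, -0.05, 0.001], [0.001, -0.002, -1.0]]
wrist_force: [-0.2, 0.9, -0.1]
width: 0.0078
grasp_force: 30.0
time_s: 49.28
tcp_pos: [0.48, -0.2762, 0.1273]
eef_rot: [[0.048, 0.999, 0.004], [0.999, -0.048, -0.001], [-0.0, 0.004, -1.0]]
wrist_force: [-0.0, 0.3, -2.5]
width: 0.0075
grasp_force: 30.0
t 49.28 tcp [ 480.  -276.2  161.3] toolY -2.8 d(now) [434.5 -10.1   1.2] w 7.5 F [-0.   0.3 -2.5] gf 30.0
yaw -95.2 then d [-29.1 433.7   1.3]
```

```bash
python3 -m inch '0 0 0 0 -6.8;0 0 0 0 -6.8;0 0 0 0 -6.8;0 0 0 0 -6.8;0 0 0 0 -6.8' >/dev/null; python3 -m inch '0 0 0 0 -6.8;0 0 0 0 -6.8;0 0 0 0 -6.8;0 0 0 0 -6.8;0 0 0 0 -6.8' >/dev/null; python3 -m inch '0 0 0 0 -6.8;0 0 0 0 -6.8;0 0 0 0 -6.8;0 0 0 0 -6.8;0 -10 36 0 0' >/dev/null; python3 -m inch '0 -10 36 0 0;0 -10 36 0 0;0 0 36 0 0;0 0 36 0 0;0 0 36 0 0' >/dev/null; python3 -m inch '0 0 36 0 0;0 0 36 0 0;0 0 36 0 0;0 0 36 0 0;0 0 36 0 0' >/dev/null; python3 -m inch '0 0 36 0 0;0 0 0 0 0;0 0 0 0 0;0 0 0 0 0;0 0 0 0 0' >/dev/null; python3 -c "
from h import *
go(S[0]+[.088],92.4)"
```

```text
t 51.78 tcp [490.3 155.5 159. ] toolY 92.3 d(now) [-0.7  2.8 71. ] w 7.6 F [ 0.8 -0.4 -1.9] gf 30.0
yaw -0.1 then d [-0.7  2.7 71. ]
```

```bash
python3 -m inch '0 -1 2 0 0;0 0 0 25 0;0 0 0 25 0;0 0 0 15 0;0 0 0 5 0' >/dev/null;python3 -m inch '0 0 0 0 0;0 0 0 0 0;0 0 0 0 0;0 0 0 0 0;0 0 0 0 0' >/dev/null; python3 -c "
from h import *
go(S[0]+[.045],92.4)
f=grab('wrist','w16'); g=cv2.cvtColor(f['frame'],cv2.COLOR_BGR2GRAY).astype(int)
q=w2px(f,np.array(S[0]+[.034])+[-.018,0,0]); print(q); q=q.astype(int); print(q[0]-22,g[q[1],q[0]-22:q[0]+22].tolist())"
```

```text
t 52.62 tcp [491.8 159.4  90.2] toolY 92.4 d(now) [ 1.  -1.1 45.2] w 7.7 F [-0.5  0.6 -1.4] gf 30.0
yaw -0.0 then d [ 0.9 -1.  45.2]
[319.542145   229.81112329]
297 [126, 125, 126, 125, 125, 125, 125, 125, 125, 124, 118, 108, 97, 107, 121, 122, 122, 122, 122, 122, 122, 122, 122, 122, 122, 122, 122, 122, 122, 122, 96, 103, 115, 125, 127, 127, 127, 127, 126, 126, 127, 126, 127, 126]
```

```bash
python3 -m inch '0 1 -1.4 0 0;0 0 0 0 0;0 0 0 0 0;0 0 0 7 0;0 0 0 6 0' >/dev/null; python3 -c "
from h import *
go(S[0]+[.045],92.4)"; python3 ok.py 6 && python3 -m inch '0 0 0 4 0;0 0 0 4 0;0 0 0 3 0;0 0 0 0 0;0 0 0 0 0' >/dev/null; python3 ok.py 6 && python3 -m inch '0 0 0 4 0;0 0 0 4 0;0 0 0 3 0;0 0 0 0 0;0 0 0 0 0' >/dev/null; python3 ok.py 6; python3 -c "
from h import *
go(S[0]+[.047],92.4)"; python3 ok.py 6 && python3 -m inch '0 0 0 2 0;0 0 0 2 0;0 0 0 1 0;0 0 0 0 0;0 0 0 0 0' >/dev/null; python3 ok.py 5 && python3 -m inch '0 0 0 1 0;0 0 0 1 0;0 0 0 0 0;0 0 0 0 0;0 0 0 0 0' >/dev/null; python3 ok.py 5 && python3 -m inch '0 0 0 1 0;0 0 0 1 0;0 0 0 0 0;0 0 0 0 0;0 0 0 0 0' >/dev/null; python3 ok.py 5
```

```text
t 53.08 tcp [490.4 157.8  75.9] toolY 92.4 d(now) [-0.5  0.4 30.9] w 7.6 F [-0.   0.3 -1.4] gf 30.0
yaw 0.0 then d [-0.5  0.4 30.9]
41.9 [-0.0, 0.3, -1.4]
31.1 [-0.6, -0.6, -1.1]
20.1 [-0.3, -0.1, -1.2]
t 53.92 tcp [490.1 157.5  54.1] toolY 92.4 d(now) [-0.8  0.7  7.1] w 7.8 F [-0.3 -0.1 -1.2] gf 30.0
yaw -0.0 then d [-0.8  0.7  7.1]
20.1 [-0.3, -0.1, -1.2]
15.3 [-0.3, 1.0, -1.9]
13.5 [1.7, 0.1, -0.3]
12.1 [5.3, -0.1, 3.6]
```

```bash
python3 -m inch '24 0 0 -1 0;24 0 0 0 0;24 0 0 0 0;24 0 0 0 0;24 0 0 0 0'>/dev/null; python3 -m inch '24 0 0 -5 0;24 0 0 -10 0;24 0 0 -20 0;24 0 0 -35 0;24 0 0 -35 0'>/dev/null; python3 -m inch '0 0 0 -30 0;0 0 0 -30 0;0 0 0 -30 0;0 0 0 -20 0;0 0 0 0 0';  python3 -c "
from h import *
f=grab('wrist','w17')
for i in range(4):
    q=w2px(f,np.array(S[i]+[.06])).astype(int); print(i,q,f['frame'][q[1]-5,q[0]-9:q[0]+10:3].tolist())
go([.605,.175,.25],92.4)
t=load('top0')
for z in (.2,.3,.4,.5): print(z,px2w(t,160,125,z).round(3),px2w(t,105,25,z).round(3))
# lid top edge in top0 (crop/5): inner face far edge
for p in [(135+480/5,205+55/5),(135+280/5,205+62/5)]: print(px2w(t,*p,.21).round(3))
print('T/pawl',px2w(t,135+240/5,205+95/5,.19).round(3),px2w(t,135+240/5,205+135/5,.17).round(3))"
```

```text
time_s: 56.42
tcp_pos: [0.4924, 0.1581, 0.2327]
eef_rot: [[-0.999, -0.041, 0.006], [-0.041, 0.999, 0.004], [-0.006, 0.004, -1.0]]
wrist_force: [-0.2, 0.5, -0.1]
width: 0.0024
grasp_force: 0.0
0 [319 208] [[127, 133, 134], [125, 132, 131], [180, 191, 189], [99, 115, 121], [98, 114, 120], [126, 132, 133], [240, 241, 238]]
1 [364 208] [[121, 127, 128], [78, 80, 79], [78, 85, 86], [97, 114, 120], [96, 113, 119], [239, 241, 238], [239, 241, 238]]
2 [408 208] [[76, 78, 76], [76, 77, 76], [86, 94, 95], [95, 111, 117], [94, 110, 116], [236, 241, 238], [236, 240, 238]]
3 [453 208] [[91, 95, 95], [90, 94, 94], [136, 144, 144], [233, 239, 237], [232, 238, 237], [231, 237, 237], [230, 237, 237]]
t 56.47 tcp [491.5 157.9 264.3] toolY 92.4 d(now) [-114.    12.4   14.7] w 2.0 F [-0.6  0.6 -0.1] gf 0.0
yaw -0.0 then d [-114.1   12.4   14.3]
0.2 [0.78 0.29 0.2 ] [1.024 0.436 0.2  ]
0.3 [0.737 0.256 0.3  ] [0.959 0.388 0.3  ]
0.4 [0.694 0.222 0.4  ] [0.893 0.34  0.4  ]
0.5 [0.652 0.187 0.5  ] [0.828 0.292 0.5  ]
[0.572 0.12  0.21 ]
[0.568 0.205 0.21 ]
T/pawl [0.558 0.227 0.19 ] [0.544 0.231 0.17 ]
```

```bash
python3 -c "
from h import *
t=load('top0');s=load('scene0')
for z in (.1,.15,.2,.25,.3,.35,.4): print(z,px2w(t,160,125,z).round(3),w2px(s,px2w(t,160,125,z)).round(0))"
python3 -m inch '0 -30 3 0 0;0 -30 3 0 0;0 -30 3 0 0;0 -22 3 0 0;0 0 0 0 0'; python3 -c "
from h import *
go([.605,.175,.19],92.4)"
```

```text
0.1 [0.823 0.325 0.1  ] [276. 164.]
0.15 [0.802 0.307 0.15 ] [274. 154.]
0.2 [0.78 0.29 0.2 ] [273. 144.]
0.25 [0.759 0.273 0.25 ] [272. 133.]
0.3 [0.737 0.256 0.3  ] [270. 122.]
0.35 [0.716 0.239 0.35 ] [268. 109.]
0.4 [0.694 0.222 0.4  ] [267.  96.]
time_s: 56.88
tcp_pos: [0.6038, 0.1744, 0.2253]
eef_rot: [[-0.999, -0.041, -0.001], [-0.041, 0.999, -0.003], [0.001, -0.003, -1.0]]
wrist_force: [-0.6, -0.0, -1.2]
width: 0.0003
grasp_force: 0.0
t 56.88 tcp [603.8 174.4 259.3] toolY 92.4 d(now) [-1.3  0.7 69.3] w 0.3 F [-0.6 -0.  -1.2] gf 0.0
yaw -0.0 then d [-1.2  0.5 69.3]
```

```bash
python3 -m inch '0 0 0 25 0;0 0 0 25 0;0 0 0 18 0;0 0 0 0 0;0 0 0 0 0'; python3 -m inch '0 8 0 0 0;0 8 0 0 0;0 8 0 0 0;0 0 0 0 0;0 0 0 0 0'; python3 -m inch '0 8 0 0 0;0 8 0 0 0;0 8 0 0 0;0 8 0 0 0;0 0 0 0 0'; python3 -m inch '0 8 0 0 0;0 8 0 0 0;0 8 0 0 0;0 8 0 0 0;0 0 0 0 0'
```

```text
time_s: 57.3
tcp_pos: [0.6005, 0.1739, 0.1587]
eef_rot: [[-0.999, -0.041, -0.002], [-0.041, 0.999, -0.001], [0.002, -0.001, -1.0]]
wrist_force: [0.2, -0.2, 0.7]
width: 0.0003
grasp_force: 0.0
time_s: 57.72
tcp_pos: [0.5773, 0.1738, 0.1602]
eef_rot: [[-0.999, -0.042, 0.001], [-0.042, 0.999, 0.001], [-0.001, 0.001, -1.0]]
wrist_force: [0.1, 0.1, 0.1]
width: 0.0004
grasp_force: 0.0
time_s: 58.13
tcp_pos: [0.5438, 0.172, 0.1592]
eef_rot: [[-0.999, -0.042, -0.002], [-0.042, 0.999, 0.0], [0.002, 0.0, -1.0]]
wrist_force: [1.2, 0.2, -0.2]
width: 0.0004
grasp_force: 0.0
time_s: 58.55
tcp_pos: [0.5121, 0.1707, 0.1593]
eef_rot: [[-0.999, -0.042, -0.001], [-0.042, 0.999, 0.001], [0.001, 0.001, -1.0]]
wrist_force: [-0.1, 0.4, -0.1]
width: 0.0003
grasp_force: 0.0
```

```bash
python3 -m inch '0 8 0 0 0;0 8 0 0 0;0 8 0 0 0;0 8 0 0 0;0 8 0 0 0'; python3 -m inch '0 8 0 0 0;0 8 0 0 0;0 0 0 0 0;0 0 0 0 0;0 0 0 0 0'; python3 -m inch '0 0 0 0 0;0 0 0 0 0;0 0 0 0 0;0 0 0 0 0;0 0 0 0 0'; python3 -c "
from h import *
go([.44,.22,.19],92.4)
f=grab('wrist','w18'); cv2.imwrite('pics/w18.png',f['frame'])
f=grab('scene','s18'); cv2.imwrite('pics/c18.png',np.hstack([cv2.resize(f['frame'][140:290,130:330],(400,300)),cv2.resize(load('w18')['frame'],(400,300))]))"
```

```text
time_s: 58.97
tcp_pos: [0.4728, 0.1689, 0.1593]
eef_rot: [[-0.999, -0.042, -0.0], [-0.042, 0.999, -0.0], [0.0, 0.0, -1.0]]
wrist_force: [-0.1, -0.1, -0.7]
width: 0.0006
grasp_force: 0.0
time_s: 59.38
tcp_pos: [0.4581, 0.1684, 0.1595]
eef_rot: [[-0.999, -0.042, 0.0], [-0.042, 0.999, 0.0], [-0.0, 0.0, -1.0]]
wrist_force: [0.1, -1.0, 0.6]
width: 0.0007
grasp_force: 0.0
time_s: 59.8
tcp_pos: [0.4579, 0.1682, 0.1592]
eef_rot: [[-0.999, -0.042, -0.0], [-0.042, 0.999, -0.0], [0.0, -0.0, -1.0]]
wrist_force: [-0.2, -0.1, 0.4]
width: 0.0005
grasp_force: 0.0
t 59.8 tcp [457.9 168.2 193.2] toolY 92.4 d(now) [15.7 52.5  3.2] w 0.5 F [-0.2 -0.1  0.4] gf 0.0
yaw -0.0 then d [15.7 52.5  3.2]
```

View pics/c18.png

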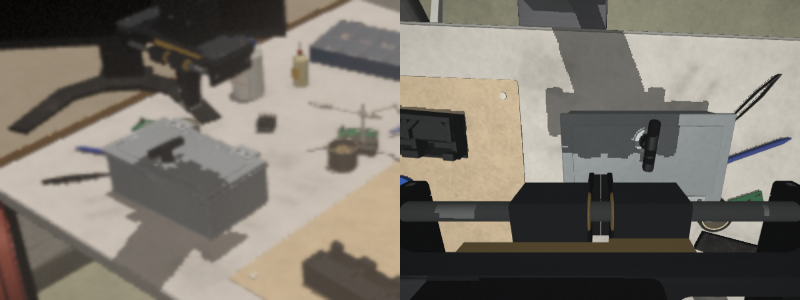

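Run:
```python
from h import *
f=load('w18'); g=cv2.cvtColor(f['frame'],cv2.COLOR_BGR2GRAY)
m=(g<50).astype(np.uint8); m[:180]=0; m[285:]=0; m[:,:370]=0; m[:,435:]=0
n,l,s,c=cv2.connectedComponentsWithStats(m)
for i in range(1,n):
    if s[i,4]>80:
        r=cv2.minAreaRect(np.argwhere(l==i)[:,::-1].astype(np.float32)); b=cv2.boxPoints(r)
        print(s[i],c[i],r); W=np.array([px2w(f,*p,.111) for p in b]); print(W.round(4),W.mean(0)); e=[W[1]-W[0],W[2]-W[1]]
        for k in e: print(np.hypot(*k[:2])*1e3,np.degrees(np.arctan2(k[1],k[0])))
print('expected',np.array([.478,.2298])-.034*np.array([.9991,.0419]))
```

```text
[ 382  191   36   84 1567] [400.21506063 230.3114231 ] ((396.2933654785156, 231.2817840576172), (29.95676612854004, 83.69142150878906), 9.688786506652832)
[[0.4757 0.21   0.111 ]
 [0.4132 0.2146 0.111 ]
 [0.4159 0.2358 0.111 ]
 [0.4788 0.2327 0.111 ]] [0.44589683 0.22328695 0.111     ]
62.64503421856718 175.78091486497223
21.35877940001221 82.75729864687783
expected [0.4440306 0.2283754]
```

```bash
python3 -m inch '44 0 0 0 6.6;44 0 0 -5 0;44 0 0 0 0;44 0 0 0 0;44 0 0 0 0' >/dev/null; python3 -c "
from h import *
go([.4445,.2275,.14],85.8)"
```

```text
t 60.32 tcp [457.9 168.3 198.4] toolY 85.9 d(now) [17.6 58.1 58.4] w 25.7 F [-0.   0.4 -0.8] gf 0.0
yaw 0.1 then d [17.7 58.  58.4]
```

```bash
python3 -m inch '44 8 29 0 0;44 9 29 0 0;44 0 0 30 0;44 0 0 28 0;44 0 0 0 0' >/dev/null; python3 -m inch '44 0 0 0 0;44 0 0 0 0;44 0 0 0 0;44 0 0 0 0;44 0 0 0 0' >/dev/null; python3 -c "
from h import *
go([.4445,.2275,.09],85.8)
f=grab('wrist','w19'); g=cv2.cvtColor(f['frame'],cv2.COLOR_BGR2GRAY).astype(int)
for x in (-.03,-.024): 
    p=np.array([.444,.2284,.111])+x*np.array([np.cos(np.radians(-4.2)),np.sin(np.radians(-4.2)),0]); q=w2px(f,p); print(q); q=q.astype(int); print(q[0]-30,g[q[1],q[0]-30:q[0]+30].tolist())"
```

```text
t 61.15 tcp [445.8 227.7 141.4] toolY 85.8 d(now) [ 1.3 -0.3 51.4] w 44.1 F [-0.2 -0.1 -0.3] gf 0.0
yaw -0.0 then d [ 1.2 -0.3 51.4]
[320.86688981 219.95591472]
290 [87, 87, 87, 88, 87, 88, 88, 88, 89, 88, 88, 88, 89, 88, 89, 87, 89, 87, 88, 87, 88, 87, 86, 86, 86, 86, 87, 87, 87, 87, 87, 87, 87, 87, 84, 87, 87, 87, 87, 86, 87, 87, 86, 87, 87, 87, 87, 87, 87, 87, 87, 87, 87, 88, 88, 88, 87, 87, 87, 87]
[320.87407373 230.1016543 ]
290 [87, 87, 87, 87, 87, 87, 88, 87, 87, 88, 87, 87, 87, 86, 88, 87, 86, 85, 84, 46, 25, 27, 27, 27, 29, 29, 29, 29, 30, 29, 30, 29, 31, 29, 29, 28, 29, 28, 26, 27, 26, 53, 86, 88, 89, 88, 89, 88, 89, 89, 88, 88, 88, 88, 88, 88, 88, 88, 88, 88]
```

```bash
python3 -m inch '44 0 0 20 0;44 0 0 15 0;44 0 0 7 0;44 0 0 4 0;44 0 0 2 0'; python3 ok.py 4 && python3 -m inch '30 0 0 2 0;20 0 0 0 0;12 0 0 0 0;0 0 0 0 0;0 0 0 0 0'; python3 -m inch '0 0 0 0 0;0 0 0 0 0;0 0 0 0 0;0 0 0 0 0;0 0 0 0 0'
```

```text
time_s: 61.62
tcp_pos: [0.4451, 0.2273, 0.0582]
eef_rot: [[-0.997, 0.073, -0.0], [0.073, 0.997, -0.0], [0.0, -0.0, -1.0]]
wrist_force: [-0.8, -0.2, 0.6]
width: 0.0439
grasp_force: 0.0
58.2 [-0.8, -0.2, 0.6]
time_s: 62.03
tcp_pos: [0.4454, 0.2276, 0.0567]
eef_rot: [[-0.997, 0.073, 0.0], [0.073, 0.997, 0.001], [-0.0, 0.001, -1.0]]
wrist_force: [0.3, 5.4, -0.5]
width: 0.0188
grasp_force: 3.1
time_s: 62.45
tcp_pos: [0.4453, 0.2281, 0.0566]
eef_rot: [[-0.997, 0.073, 0.001], [0.073, 0.997, 0.001], [-0.001, 0.001, -1.0]]
wrist_force: [0.4, 4.2, 1.8]
width: 0.0164
grasp_force: 30.0
```

```bash
python3 -m inch '0 0 0.5 0 4;0 0 0 0 4;0 0 0 0 4;0 0 0 0 4;0 0 0 0 0'; python3 -c "
from h import *
s=ctrl.state(); print(np.array(s['torque']).round(2),s['width'])"
```

```text
time_s: 62.87
tcp_pos: [0.4455, 0.2286, 0.0565]
eef_rot: [[-0.937, 0.349, 0.001], [0.349, 0.937, 0.001], [-0.0, 0.001, -1.0]]
wrist_force: [0.8, 5.7, 1.0]
width: 0.0164
grasp_force: 30.0
[ 1.12 -0.28  0.09] 0.01641307628064484
```

```bash
python3 -m inch '0 0 0 0 6;0 0 0 0 6;0 0 0 0 6;0 0 0 0 6;0 0 0 0 0'; python3 -m inch '0 0 0 0 6;0 0 0 0 6;0 0 0 0 6;0 0 0 0 0;0 0 0 0 0';  python3 -c "
from h import *
s=ctrl.state(); print(np.array(s['torque']).round(2),s['width']); go([.4453,.2285,.09],2.4)"
```

```text
time_s: 63.28
tcp_pos: [0.4459, 0.2293, 0.0566]
eef_rot: [[-0.713, 0.702, 0.002], [0.702, 0.713, 0.002], [-0.0, 0.003, -1.0]]
wrist_force: [3.5, 6.8, -1.6]
width: 0.0165
grasp_force: 30.0
time_s: 63.7
tcp_pos: [0.4464, 0.2296, 0.0568]
eef_rot: [[-0.466, 0.885, 0.003], [0.885, 0.466, 0.002], [0.001, 0.004, -1.0]]
wrist_force: [5.0, 8.1, -3.8]
width: 0.0164
grasp_force: 30.0
[ 1.84 -1.1   0.05] 0.016394067607312622
t 63.7 tcp [446.4 229.6  90.8] toolY 27.8 d(now) [-0.5 -1.4  0.8] w 16.4 F [ 5.   8.1 -3.8] gf 30.0
yaw 25.4 then d [-1.  -1.1  0.8]
```

```bash
python3 -m inch '0 0.5 1 0 4;0 0 0 0 5;0 0 0 0 5;0 0 0 0 4;0 0 0 0 0'; python3 -c "
from h import *
s=ctrl.state(); print(np.array(s['torque']).round(2))"; python3 -m inch '0 0 0 0 4;0 0 0 0 3;0 0 0 0 0;0 0 0 0 0;0 0 0 0 0'; python3 -c "
from h import *
s=ctrl.state(); print(np.array(s['torque']).round(2)); go([.4453,.2285,.09],2.4)"
```

```text
time_s: 64.12
tcp_pos: [0.4468, 0.2298, 0.0564]
eef_rot: [[-0.166, 0.986, 0.002], [0.986, 0.166, 0.001], [0.001, 0.003, -1.0]]
wrist_force: [6.1, 7.4, -8.2]
width: 0.0162
grasp_force: 30.0
[ 1.58 -1.55  0.12]
time_s: 64.53
tcp_pos: [0.447, 0.2298, 0.0562]
eef_rot: [[-0.049, 0.999, 0.003], [0.999, 0.049, 0.001], [0.001, 0.003, -1.0]]
wrist_force: [7.7, 7.7, -9.8]
width: 0.0165
grasp_force: 30.0
[ 1.74 -1.69  0.07]
t 64.53 tcp [447.  229.8  90.2] toolY 2.8 d(now) [-1.2 -1.7  0.2] w 16.5 F [ 7.7  7.7 -9.8] gf 30.0
yaw 0.4 then d [-1.2 -1.7  0.2]
```

```bash
for i in 1; do python3 -m inch '0 0 0 0.5 2;0 0 0 0.5 2;0 0 0 0.5 2;0 0 0 0 0;0 0 0 0 0'; python3 -c "
from h import *
s=ctrl.state(); print(np.array(s['torque']).round(2)); go([.4453,.2285,.09],2.4)"; python3 -m inch '0 0 0 0 2;0 0 0 0 2;0 0 0 0 2;0 0 0 0 0;0 0 0 0 0'>/dev/null; python3 -c "
from h import *
s=ctrl.state(); print(np.array(s['torque']).round(2)); go([.4453,.2285,.09],2.4)"; done
```

```text
time_s: 64.95
tcp_pos: [0.4472, 0.2299, 0.0555]
eef_rot: [[0.055, 0.998, 0.003], [0.998, -0.055, 0.002], [0.002, 0.003, -1.0]]
wrist_force: [4.7, 5.9, 1.8]
width: 0.0166
grasp_force: 30.0
[ 1.15 -0.81  0.32]
t 64.95 tcp [447.2 229.9  89.5] toolY -3.2 d(now) [-1.5 -1.8 -0.5] w 16.6 F [4.7 5.9 1.8] gf 30.0
yaw -5.6 then d [-1.3 -2.  -0.5]
[ 0.41 -1.06  0.39]
t 65.37 tcp [447.3 229.   89.5] toolY -9.1 d(now) [-0.9 -1.9 -0.5] w 16.4 F [5.3 1.9 5.3] gf 30.2
yaw -11.5 then d [-0.5 -2.  -0.5]
```

```bash
python3 -m inch '0 0 0 0 2;0 0 0 0 2;0 0 0 0 2;0 0 0 0 0;0 0 0 0 0'>/dev/null; python3 -c "
from h import *
s=ctrl.state(); print(np.array(s['torque']).round(2)); go([.4453,.2285,.09],2.4)"; python3 -m inch '44 0 0 0 0;44 0 0 0 0;44 0 0 0 0;44 0 0 0 0;44 0 0 0 0'>/dev/null; python3 -m inch '44 0 0 -20 0;44 0 0 -35 0;44 0 0 -35 0;44 0 0 -30 0;44 0 0 0 0'>/dev/null; python3 -m inch '44 -30 0 0 0;44 -30 0 0 0;44 -10 0 0 0;44 0 0 0 0;44 0 0 0 0'>/dev/null
python3 - <<'E'
from h import *
go([.4453,.2285,.09],2.4)
f=grab('wrist','w20'); print('expect px',w2px(f,[.4459,.2284,.111])); g=cv2.cvtColor(f['frame'],cv2.COLOR_BGR2GRAY)
q=w2px(f,[.4459,.2284,.111]).astype(int); m=(g<50).astype(np.uint8); k=np.zeros_like(m); k[max(q[1]-60,0):min(q[1]+60,285),q[0]-60:q[0]+60]=1; m*=k
n,l,s,c=cv2.connectedComponentsWithStats(m)
for i in range(1,n):
    if s[i,4]>80:
        r=cv2.minAreaRect(np.argwhere(l==i)[:,::-1].astype(np.float32)); W=np.array([px2w(f,*p,.111) for p in cv2.boxPoints(r)]); print(s[i],W.mean(0).round(4))
        for e in (W[1]-W[0],W[2]-W[1]): print(np.hypot(*e[:2])*1e3,np.degrees(np.arctan2(e[1],e[0])))
E
```

```text
[ 0.26 -1.14  0.81]
t 65.78 tcp [447.3 228.9  89.5] toolY -15.1 d(now) [-0.9 -1.8 -0.5] w 17.0 F [5.  2.6 3.6] gf 35.1
yaw -17.5 then d [-0.3 -2.  -0.5]
t 67.03 tcp [427.2 161.5 208.8] toolY -15.2 d(now) [ 69.3  -0.  118.9] w 44.2 F [-1.2  0.8 -0.3] gf 0.0
yaw -17.6 then d [ 66.2  20.9 118.8]
expect px [321.00639796 148.81623408]
[303 104  39  87 835] [0.4477 0.2285 0.111 ]
17.608723010693918 6.321337233748587
62.04070635284225 -80.95809785525708
```

Run:
```python
from h import *
f=load('w20'); im=f['frame'][70:270,180:460].copy(); im=cv2.resize(im,None,fx=2.8,fy=2.8,interpolation=cv2.INTER_CUBIC)
for z,col in ((.111,(0,0,255)),):
    for t in (-.032,.032):
        for d,c in ((92.4,(0,0,255)),(99,(0,255,0))):
            p=np.array([.4465,.2284,z])+t*np.array([np.cos(np.radians(d)),np.sin(np.radians(d)),0]); q=((w2px(f,p)-[180,70])*2.8).astype(int); cv2.circle(im,tuple(q),3,c,-1)
cv2.imwrite('pics/c20.png',im)
```

```text
(no output)
```

View pics/c20.png

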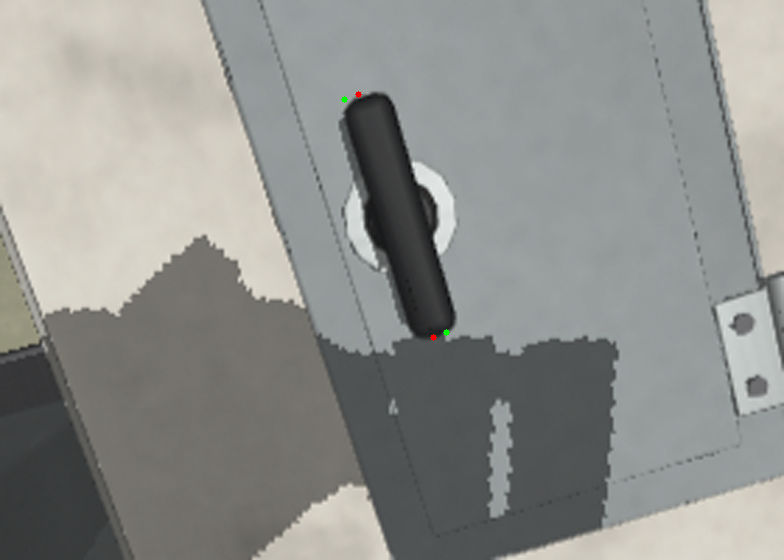

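Run:
```python
from h import *
f=load('w20'); P=lambda x,y,z: px2w(f,180+x/2.8,70+y/2.8,z)
def ang(a,b,z): d=P(*b,z)-P(*a,z); return np.degrees(np.arctan2(d[1],d[0])).round(2)
print('bar',ang((434,330),(370,102),.11),'left',ang((404,310),(350,130),.11),'right',ang((453,310),(392,110),.11),'front',ang((390,560),(205,0),.078),'back line',ang((700,250),(645,0),.078))
t=grab('top','t20'); i=t['frame']; a=load('top0')['frame']
d=cv2.absdiff(i,a).max(2)>60; d[:, :260]=0; d[320:]=0
n,l,s,c=cv2.connectedComponentsWithStats(d.astype(np.uint8))
print([ (s[k].tolist()) for k in range(1,n) if s[k,4]>25])
```

```text
bar 91.04 left 91.69 right 92.7 front 91.82 back line 92.19
[[344, 267, 21, 20, 319], [370, 268, 20, 21, 318], [395, 270, 21, 20, 320]]
```

```bash
python3 -c "
from workcell import ctrl
print(ctrl.job_done())"
```

```text
the job is handed in; nothing more can be done
None
```

I handed in the job with all three discs found in the tray standing in rack slots 0, 1 and 2, the lid swung shut and the T-handle turned clockwise to its stop, and nothing else in the tray and bench area looked moved.

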